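# Close and lock a portion mould on the tasting table

### The arm

A 6-joint arm with a two-finger parallel gripper is mounted at the origin on the work surface. World frame = base frame: x ahead of the robot, y to its left, z up, the work surface at z = 0. Lengths are in m, angles in degrees, forces in N, time in s.
With the tool pointing down it reaches from about 0.375 to 0.9 m from the base axis. Payload 3.1 kg.
Tool frame: the origin (TCP) lies at the very end of the fingers, on their centre line; the grasp point (between the pads) lies 19 mm behind it; z points along the fingers, x is the direction in which the jaws open and shut, and the axes are right-handed (so a half turn about z gives the same grasp; the last joint's range is limited). The gripper opens to 87 mm and grips with 3 to 60 N. Pads are 19 mm wide; open, the fingers measure 117 mm over their backs; the gripper's body (75 mm by 190 mm) begins 51 mm behind the grasp point.
Start: joints at [60.533, 30.224, 82.088, -0, 67.689, -10.227], TCP at [0.206, 0.59, 0.223] pointing down, gripper open.
Joint ranges: [-176.69, 176.69], [-43.24, 126.21], [12.49, 139.97], [-82, 262], [0, 151.66], [-163.58, 163.58]. Speed limits (degrees/s): [159.86, 159.86, 180, 180, 180, 180].

### API

Orientations are given as a 3x3 rotation matrix whose columns are the frame's x, y, z axes.
In Python, from rig import read_state, capture, bot gives the robot as it stands.
- The arm moves only by the shell command python3 -m crank 'ROWS' [OPENING]. ROWS is JSON, a list of rows, each a list of 2 entries, a list of its own where there are three numbers: the shift along the tool's x, y, z in cm, then the turn, a rotation vector about the tool's x, y, z in rad. In form: [[[dx, dy, dz], [wx, wy, wz]], ...]. A call has 1 to 12 rows; each row shifts and turns the commanded pose from where the row before left it, along the tool's axes as they then stand; what a row does not reach is not made up. A row lasts 1/10 s, in which the tool goes at most 50 mm and 8.59 degrees, less where a joint would pass 70% of its speed; a pose out of reach is approached as far as the arm can. A call with a gripper value outside its range is refused whole. OPENING is the closure, from -1 (fully open) to 1 (shut), set as the call begins (- or left out, the last holds). The fingers move at their own pace and stop on an object; the grip force is fixed at half the most. Time passes only in rows, so rows that do not move let the fingers close. It gives the time, the measured TCP pose, the force and the opening at its end, in the units of the state.
- read_state(): the state, without advancing time (a new reading comes with each control period).
- capture(name): name is "side" or "top"; returns a dict with "pixels" (480x640x3 uint8, red, green, blue), "camera_matrix" (3x3 intrinsics, pixels), "dist" ([k1, k2, p1, p2, k3] as OpenCV has them; the pictures are not rectified), "R" (3x3) and "t" (3): a world point X has camera coordinates R X + t. Camera axes: x right, y down, z forward; pixel columns grow to the right and rows downward; lengths in m; the calibration is good to about 2 mm. A picture is of the moment at which its call begins. There is no depth.
- bot.hand_in(): hands the job in, once; it reports no verdict.
The state is a dict: "time_s": time; "joint_positions": joint angles; "qvel": joint speeds; "tau": joint torques, N m; "position": TCP position; "tcp_rot": TCP orientation; "force": force on the tool from outside, world axes, zero at the start; "moment": the same for the moment, N m; "opening": opening from 0.0 (shut) to 1.0 (fully open).
Only numpy, scipy, OpenCV 4.12 (cv2) and the standard library are available. Lean on these libraries where they do the work, as an engineer would, in place of code of your own. Each camera call takes 0.05 s, during which the arm holds its last target.

### The job

Close the portion mould: take the top plate from the sloping rack and lower it gently and level over the mould's two guide pins (large hole on the thick pin) until it sits fully home on the lower half, neither dropped nor forced; the pins are set in slots and may stand a little fore or aft of the middle, so find them by feel or by eye. Then lock it by turning the wheel by its rim until its engraved mark faces the pointer, and let go. Do not knock over or shove away the sauce bottle or the sample jar.

Things in the scene. Friction and masses are not known exactly. Their poses are not given: they have to be found in the camera images.
- top_plate: Loose grey plastic top plate, 100 (its x) by 184 (its y) by 16 mm, about 0.5 kg, balanced about its middle. Origin: centre of its underside; z out of its upper face. Through holes at x = 0: y = +72 mm (20.4 mm wide) and y = -72 mm (14.4 mm wide). At the start it lies on the rack, its face leaning towards the robot at 35 degrees, its x pointing up the slope, away from the robot.
- plate_handle (a point): Grip point on the top plate, 42 mm above its underside; axes as the plate's. It lies in a black grip blade on the middle of the upper face: 48 mm long (along x), 14 mm thick (along y), 40 mm high (top 56 mm above the underside).
- plate_big_hole (a point): Centre of the plate's large hole, at the underside.
- plate_small_hole (a point): Centre of the plate's small hole, at the underside.
- rack: Fixed steel drying rack, 140 (x) by 210 (y) mm. Its board slopes up at 35 degrees away from the robot (along its +x), 28 mm high at the low edge and 100 mm at the top, with a 12 mm lip along the low edge on which the plate rests. Origin: centre of its underside, on the table.
- mould: Fixed steel lower half, 116 (x) by 196 (y) mm, flat top 30 mm up, with three cavities. Origin: centre of its underside, on the table; z up. Two upright pins: thick (18 mm) at y = +72 mm, tip 78 mm above the table; thin (12 mm) at y = -72 mm, tip 70 mm. Tip cones 4 mm high, 2 mm less in radius. The pins are clamped in slots: both stand at the same x, anywhere from -8 to +8 mm, not measured.
- mould_seat (a point): Middle of the mould's flat top, 30 mm above the table, axes as the mould's. When closed, the plate's underside is at this height, its axes along these, its origin at y = 0 here and at the pins' x (-8 to +8 mm).
- wheel (a joint): Angle of the locking wheel (rad), positive anticlockwise from above; 0 when the mark faces the pointer and the tongue lies over the plate's edge (locked). It can pass the mark: stops at -0.7 and +1.8. Friction about 0.12 N m; it stays where it is left. At the start 1.1 to 1.5, the tongue clear of the plate.
- wheel_grip (a point): On the wheel's upright axis (mould x = +102 mm, y = 0), 84 mm above the table, at the height to grip. The wheel is an aluminium drum 60 mm in diameter, 58 to 96 mm above the table. Under it a steel tongue 16 mm wide, 49 to 56 mm above the table, reaches 64 mm from the axis on the side opposite the mark, 3 mm above the closed plate.
- wheel_mark (a point): Outer end of the dark engraved line on the wheel's top, 29 mm from the axis, 96 mm above the table; turns with the wheel.
- pointer_tip (a point): Tip of the fixed pointer on the mould, 39 mm from the wheel's axis on the side away from the plate, its top 93 mm above the table. Its upright stands 56 to 68 mm from the axis, 14 mm wide.
- sauce_bottle: Squeezy sauce bottle standing beyond the rack and the mould, 60 mm in diameter, 152 mm high. Origin: centre of its foot.
- sample_jar: Small lidded jar standing between the rack and the mould, 48 mm in diameter, 75 mm high. Origin: centre of its foot.

How it is judged (in metres and radians):
On the way, in this order (a step that is already met when the one before it is completed fails the run):
1. the top plate is held clear above the rack (z of top_plate in the frame of rack above 0.1 m and contact force between the fingers and top_plate above 0.5 N), for 0.1 s.
2. the top plate sits fully home and level over both guide pins, large hole on the thick pin, with the wheel still unlocked (horizontal distance between top_plate and mould_seat below 0.013 m and z of top_plate in the frame of mould between 0.027 and 0.0325 m and angle between the z axis of top_plate and the z axis of mould, either way round below 0.03 rad and angle between the x axis of top_plate and the x axis of mould, either way round below 0.05 rad and y of plate_big_hole in the frame of mould above 0.06 m and value of joint wheel above 0.6 rad), for 0.2 s.
3. the wheel's mark faces the pointer within 5 degrees (value of joint wheel between -0.087 and 0.087 rad), for 0.2 s.
At the end, for the whole second after the job is handed in: Top plate at rest on both pins, large hole on the thick one: underside within 2.5 mm of the mould's top, centre within 13 mm of the mould's, level within 0.03 rad, turned within 0.05 rad; wheel at rest, mark within 0.087 rad (5 degrees) of the pointer; gripper touching nothing (all of step 3 and horizontal distance between top_plate and mould_seat below 0.013 m and z of top_plate in the frame of mould between 0.027 and 0.0325 m and angle between the z axis of top_plate and the z axis of mould, either way round below 0.03 rad and angle between the x axis of top_plate and the x axis of mould, either way round below 0.05 rad and y of plate_big_hole in the frame of mould above 0.06 m and linear speed of top_plate below 0.02 m/s and velocity of joint wheel between -0.05 and 0.05 rad/s and contact force between the fingers and anything else below 0.3 N).
It fails at once if the plate is forced: pressed on the mould or its pins with more than 80 N (contact force between top_plate and mould above 80 N).
It fails at once if the plate is dropped onto the mould (horizontal distance between top_plate and mould_seat below 0.08 m and linear speed of top_plate above 0.35 m/s and contact force between the fingers and top_plate below 0.2 N).
It fails at once if the sauce bottle is tipped over or shoved more than 50 mm (angle between sauce_bottle's own z axis and vertical above 0.5 rad or distance of sauce_bottle from where it was at the start of the episode above 0.05 m).
It fails at once if the sample jar is tipped over or shoved more than 50 mm (angle between sample_jar's own z axis and vertical above 0.5 rad or distance of sample_jar from where it was at the start of the episode above 0.05 m).
It also fails if it takes over 72 s, if anything falls off the work surface, if the arm or the gripper's body presses on something with over 40 N, if the wrist force passes 120 N, or if a joint passes its speed limit or range.

## Working session

There is one attempt and no reset: what is moved stays moved. The work goes in short steps, Python scripts to look and compute and a shell command to move; the robot and the scene stay as the last step left them, time stands still between calls to the robot, and variables do not carry over. Pictures are saved under pics/ and viewed, and the job is handed in when it is done.

```bash
ls; mkdir -p pics; python3 - <<'E'
from rig import read_state,capture
import cv2,numpy as np
print(read_state())
for n in("side","top"):
    c=capture(n); cv2.imwrite(f"pics/{n}0.png",c["pixels"][:,:,::-1]); np.savez(f"pics/{n}0.npz",**c)
    print(n,c["camera_matrix"].tolist(),c["dist"],(-c["R"].T@c["t"]).round(3),c["R"].round(3).tolist())
E
```

```text
pics
{'time_s': 0.0, 'joint_positions': array([ 6.05327433e+01,  3.02787562e+01,  8.21549236e+01, -1.38956115e-03,
        6.76866626e+01, -1.02281168e+01]), 'qvel': array([-0.04514294, -0.09602272,  0.08870594,  0.05791165,  0.03680031,
       -0.05126436]), 'tau': array([-7.54637040e-04, -4.40027547e+01, -1.76600897e+01,  6.33445778e-02,
        5.80561347e-02, -1.22015258e-04]), 'position': array([0.20557866, 0.58947376, 0.22158197]), 'tcp_rot': array([[ 3.29501927e-01,  9.44154358e-01, -1.01369298e-03],
       [ 9.44152631e-01, -3.29503299e-01, -1.83969712e-03],
       [-2.07097324e-03, -3.50897152e-04, -9.99997794e-01]]), 'force': array([0.21383188, 0.72884033, 0.34559844]), 'moment': array([0.0125993 , 0.06292415, 0.02569076]), 'opening': 1.0027598957177215}
side [[564.3213182592248, 0.0, 322.32554393893486], [0.0, 564.3213182592248, 238.55503967803858], [0.0, 0.0, 1.0]] [-0.11338368  0.          0.          0.          0.        ] [ 0.033 -0.726  0.672] [[0.803, -0.596, 0.012], [-0.317, -0.444, -0.838], [0.504, 0.669, -0.546]]
top [[541.6709958346381, 0.0, 325.0027801043662], [0.0, 541.6709958346381, 241.4063584965873], [0.0, 0.0, 1.0]] [-0.1209348  0.         0.         0.         0.       ] [ 0.486 -0.005  1.153] [[0.002, -1.0, -0.006], [-0.997, -0.001, -0.072], [0.072, 0.006, -0.997]]
```

View pics/side0.png

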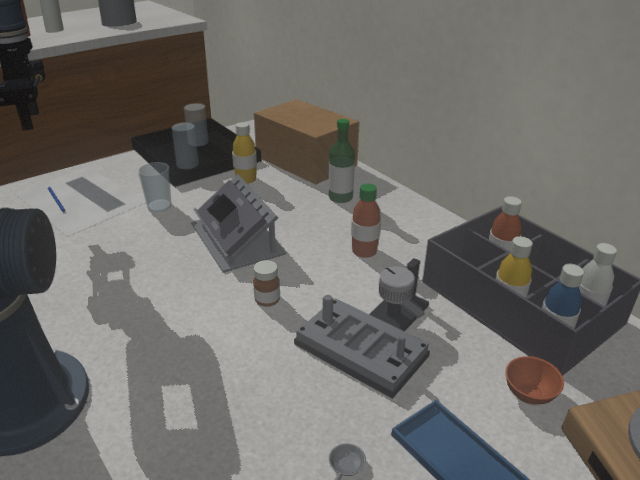

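View pics/top0.png

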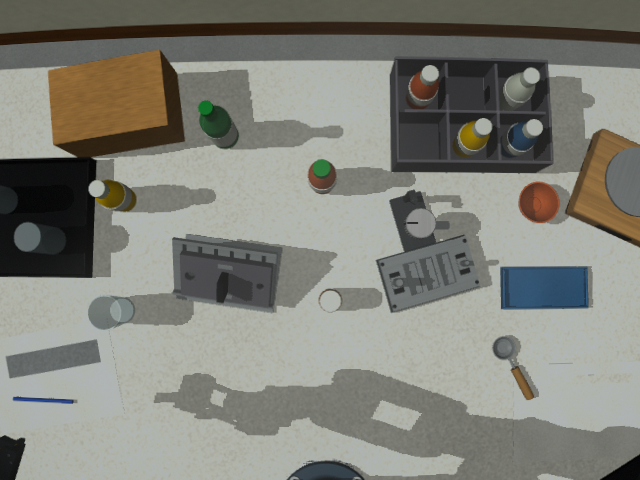

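View zooms.

The top view shows the rack and plate at about (228,272), the jar at (330,300), the mould at (432,273), the wheel at (420,223) and the bottle at (322,176). I'll zoom in on these.

```bash
cat > h.py <<'E'
import numpy as np,cv2
def load(f): return dict(np.load(f))
def ray(c,p):
    u=cv2.undistortPoints(np.array([[p]],float),c["camera_matrix"],c["dist"])[0,0]
    d=c["R"].T@np.array([u[0],u[1],1]); o=-c["R"].T@c["t"]; return o,d/np.linalg.norm(d)
def onz(c,p,z):
    o,d=ray(c,p); return o+d*(z-o[2])/d[2]
def tri(*cps):
    A=np.zeros((3,3));b=np.zeros(3); L=[ray(*x) for x in cps]
    for o,d in L:
        P=np.eye(3)-np.outer(d,d);A+=P;b+=P@o
    X=np.linalg.solve(A,b); return X,[np.linalg.norm((np.eye(3)-np.outer(d,d))@(X-o)) for o,d in L]
def proj(c,X):
    r,_=cv2.Rodrigues(c["R"]); return cv2.projectPoints(np.array(X,float).reshape(-1,1,3),r,c["t"],c["camera_matrix"],c["dist"])[0][:,0]
def crop(c,x0,y0,w,h,s,f):
    im=c["pixels"][y0:y0+h,x0:x0+w,::-1]; im=cv2.resize(im,None,fx=s,fy=s,interpolation=cv2.INTER_CUBIC)
    for k in range(0,w,10): cv2.line(im,(k*s,0),(k*s,12 if (x0+k)%50 else 25),(0,0,255) if (x0+k)%50 else (0,255,255),1)
    for k in range(0,h,10): cv2.line(im,(0,k*s),(12 if (y0+k)%50 else 25,k*s),(0,0,255) if (y0+k)%50 else (0,255,255),1)
    cv2.imwrite(f,im)
E
python3 - <<'E'
from h import *
t=load("pics/top0.npz");s=load("pics/side0.npz")
crop(t,160,220,130,100,6,"pics/t_rack.png")
crop(t,370,180,130,140-10,5 if 0 else 4,"pics/t_mould.png")
crop(s,180,170,110,110,5,"pics/s_rack.png")
crop(s,290,250,150,145,4,"pics/s_mould.png")
E
```

```text
(no output)
```

View pics/t_rack.png

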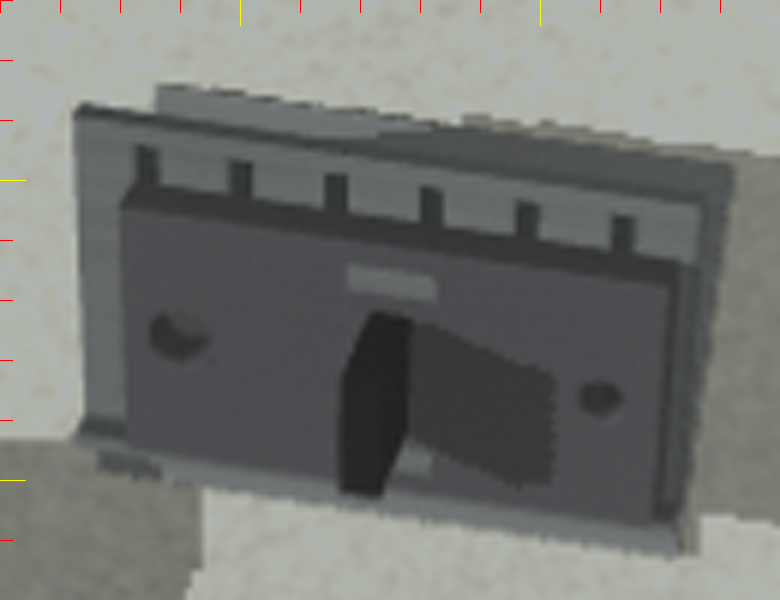

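View pics/t_mould.png

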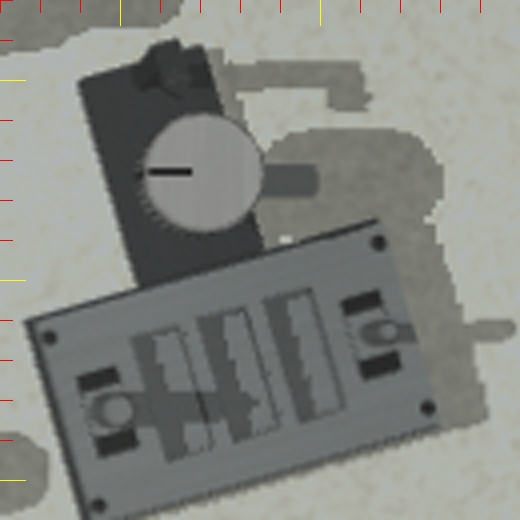

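View pics/s_rack.png

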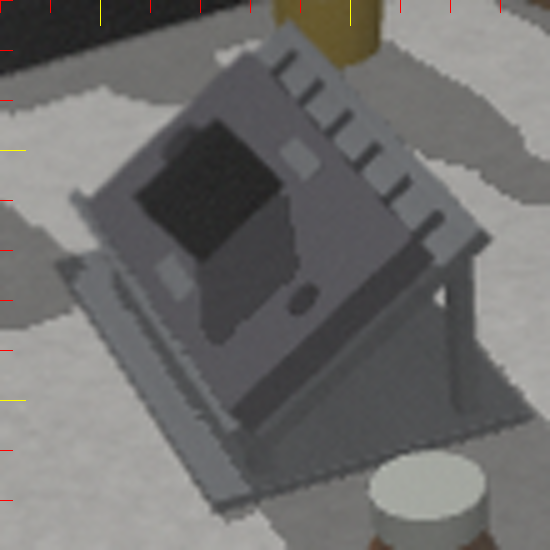

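View pics/s_mould.png

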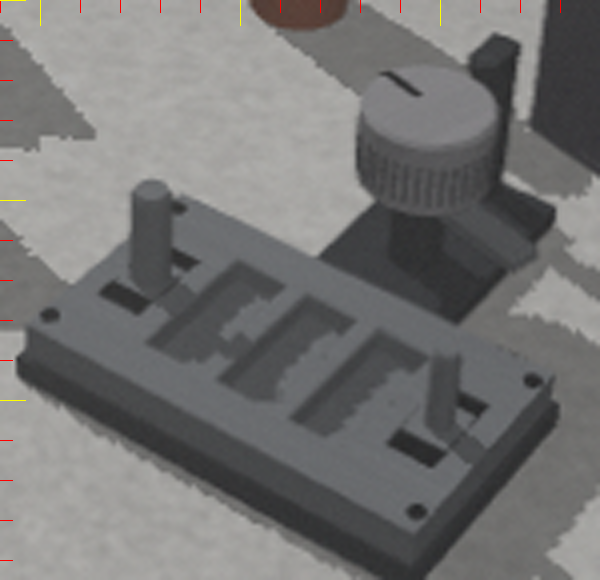

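The side view shows the thick pin tip at about (328,296), the thin tip at (401,340) and the small hole at (241,230). The top view shows the holes at (190,276) and (260,286), and the wheel mark pointing to image left. Next I'll boost the contrast on the black blade and compute positions.

```bash
python3 - <<'E'
from h import *
t=load("pics/top0.npz");s=load("pics/side0.npz")
t2=dict(t);t2["pixels"]=np.clip((t["pixels"].astype(float)/90),0,1)**.6*255;t2["pixels"]=t2["pixels"].astype(np.uint8)
crop(t2,205,260,50,50,10,"pics/t_blade.png")
t3=dict(t);t3["pixels"]=np.clip((t["pixels"].astype(float)-60)/100,0,1)*255;t3["pixels"]=t3["pixels"].astype(np.uint8)
crop(t3,380,240,100,70,8,"pics/t_pins.png")
cs=[(376.5,260.5),(464.25,235),(480,287),(391,309.5)]
P=[onz(t,p,.03) for p in cs]; print(np.round(P,4))
print("sides",[round(np.linalg.norm(P[i]-P[(i+1)%4]),4) for i in range(4)],"ctr",np.mean(P,0))
S=[onz(s,p,.03) for p in [(290+185/4,250+195/4),(290+555/4,250+378/4),(290+410/4,250+555/4),(290+20/4,250+350/4)]]
print("side cam",np.round(S,4),np.mean(S,0))
print("thick",onz(s,(328,296.2),.078),"thin",onz(s,(401.25,339.5),.07))
print("wheel c top",onz(t,(370+204/4,180+172/4),.096), "mark",onz(t,(370+147/4,180+172/4),.096))
print("wheel c side",onz(s,(290+428/4,250+107/4),.096),"mark",onz(s,(290+382/4,250+74/4),.096))
print("smallhole tri",tri((t,(260.2,286.3)),(s,(240.8,230))))
print("jar",onz(t,(330,300),.075),"bottle",onz(t,(322,168),.152))
E
```

```text
[[ 0.5282 -0.1059  0.03  ]
 [ 0.5817 -0.2906  0.03  ]
 [ 0.4729 -0.3224  0.03  ]
 [ 0.4269 -0.1356  0.03  ]]
sides [np.float64(0.1923), np.float64(0.1133), np.float64(0.1924), np.float64(0.1055)] ctr [ 0.5024458  -0.21363082  0.03      ]
side cam [[ 0.5289 -0.1127  0.03  ]
 [ 0.5791 -0.295   0.03  ]
 [ 0.467  -0.3302  0.03  ]
 [ 0.4121 -0.1528  0.03  ]] [ 0.49677071 -0.22267496  0.03      ]
thick [ 0.48478349 -0.14524858  0.078     ] thin [ 0.51856868 -0.28853294  0.07      ]
wheel c top [ 0.59956225 -0.18813129  0.096     ] mark [ 0.5994866  -0.15995593  0.096     ]
wheel c side [ 0.59794334 -0.18978295  0.096     ] mark [ 0.59795974 -0.16045744  0.096     ]
smallhole tri (array([0.47469357, 0.12999903, 0.07102216]), [np.float64(3.367653517925014e-05), np.float64(3.367653517917252e-05)])
jar [ 0.44807565 -0.00939443  0.075     ] bottle [0.69691409 0.00619107 0.152     ]
```

View pics/t_blade.png

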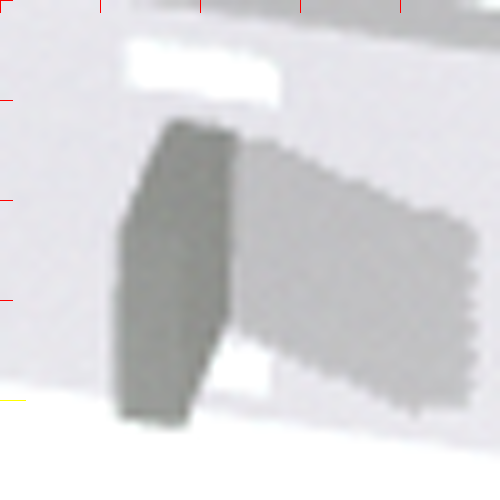

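View pics/t_pins.png

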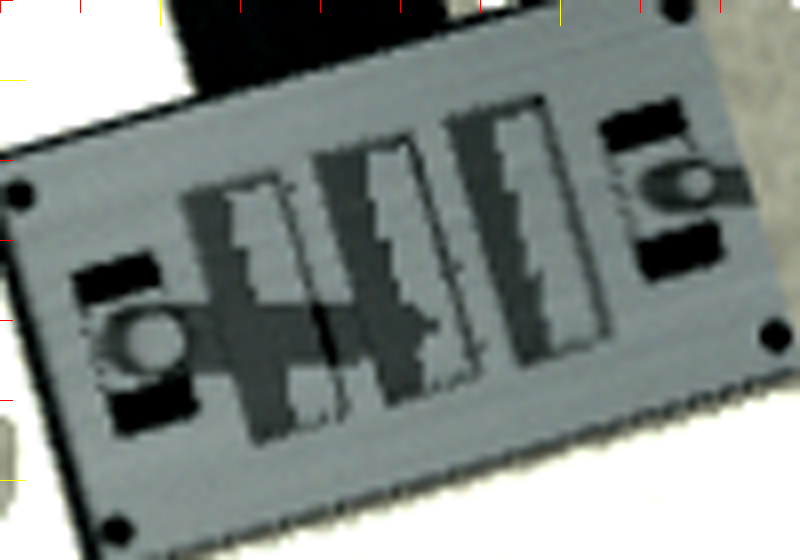

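The blade corners in the top view are E(223.8,302.5) for top-low on the −y side, C(229,273.3) for base-high and D(228,292) for base-low. The pin tips are at (399.8,282.5) and (467.5,263).

```bash
python3 - <<'E'
from h import *
np.set_printoptions(precision=4,suppress=True)
t=load("pics/top0.npz");s=load("pics/side0.npz")
f=lambda a,b:(205+a/10,260+b/10); g=lambda a,b:(180+a/5,170+b/5)
E,e1=tri((t,f(188,425)),(s,g(135,195)));C,e2=tri((t,f(240,133)),(s,g(283,187)));D,e3=tri((t,f(230,320)),(s,g(203,263)))
print("E",E,e1[0],"C",C,e2[0],"D",D,e3[0],"DC",np.linalg.norm(C-D),"DE",np.linalg.norm(E-D))
u=(C-D)/np.linalg.norm(C-D);print("xdir",u,"pitch",np.degrees(np.arcsin(u[2])),"yaw",np.degrees(np.arctan2(u[1],u[0])))
print("n",(E-D)/np.linalg.norm(E-D))
# plate y from holes: top view, both on upper face same height
S,_=tri((t,(260.2,286.3)),(s,(240.8,230)))
B=onz(t,(190,275.8),S[2]); print("B",B,"S",S,"dist",np.linalg.norm(B-S),"yaw",np.degrees(np.arctan2(-(B-S)[0],(B-S)[1])))
yaw=np.arctan2(-(B-S)[0],(B-S)[1]); c,q=np.cos(yaw),np.sin(yaw)
Rz=np.array([[c,-q,0],[q,c,0],[0,0,1]]); a=np.radians(35)
Rp=Rz@np.array([[np.cos(a),0,-np.sin(a)],[0,1,0],[np.sin(a),0,np.cos(a)]])
print("Rp",Rp)
for n,X,l in(("E",E,(-24,-7,56)),("C",C,(24,-7,16)),("D",D,(-24,-7,16)),("S",S,(0,-72,16)),("B",B,(0,72,16))):
    print(n,"origin->",X-Rp@np.array(l)/1000)
print("board top edge",[onz(t,(160+x/6,220+y/6),.1) for x,y in((78,108),(733,165))])
print("lip/base",[onz(t,(160+x/6,220+y/6),.0) for x,y in((78,440),)])
T,et=tri((t,(399.75,282.5)),(s,(328,296.2)));N,en=tri((t,(467.5,263)),(s,(401.25,339.5)))
print("thick",T,et[0],"thin",N,en[0],np.linalg.norm(T-N)); print(onz(t,(399.75,282.5),.078),onz(t,(467.5,263),.07))
d=T-N; print("mould yaw",np.degrees(np.arctan2(-d[0],d[1])))
E
```

```text
E [0.4406 0.199  0.0983] 0.002811879301469011 C [0.5002 0.1903 0.0862] 6.808803329973136e-05 D [0.4631 0.1966 0.0593] 0.00035526054429381606 DC 0.04627043132208228 DE 0.04503970753245386
xdir [ 0.8014 -0.1369  0.5822] pitch 35.60665183379351 yaw -9.696634738671014
n [-0.4983  0.0529  0.8654]
B [0.495  0.2723 0.071 ] S [0.4747 0.13   0.071 ] dist 0.1437198928637671 yaw -8.122097163673292
Rp [[ 0.8109  0.1413 -0.5678]
 [-0.1157  0.99    0.081 ]
 [ 0.5736  0.      0.8192]]
E origin-> [0.4929 0.1986 0.0662]
C origin-> [0.4908 0.1987 0.0594]
D origin-> [0.4926 0.1995 0.06  ]
S origin-> [0.494  0.2    0.0579]
B origin-> [0.4939 0.1997 0.0579]
board top edge [array([0.569 , 0.3003, 0.1   ]), array([0.5507, 0.0841, 0.1   ])]
lip/base [array([0.4578, 0.3271, 0.    ])]
thick [ 0.4829 -0.1474  0.0803] 0.00012944252885736717 thin [ 0.5214 -0.2866  0.067 ] 0.0005036296220610316 0.14501655678865794
[ 0.4828 -0.1477  0.078 ] [ 0.5217 -0.2862  0.07  ]
mould yaw 15.462255404667303
```

```bash
cat > plan.py <<'E'
from h import *
from scipy.spatial.transform import Rotation as Ro
np.set_printoptions(precision=4,suppress=True)
def rz(y): return Ro.from_euler('z',y,degrees=True).as_matrix()
def tool(Rp): return np.c_[Rp[:,1],Rp[:,0],-Rp[:,2]]
def Rrack(yaw,slope): return rz(yaw)@Ro.from_euler('y',-slope,degrees=True).as_matrix()
def delta(p,R,p2,R2):
    w=Ro.from_matrix(R.T@R2).as_rotvec(); n=max(1,int(np.ceil(np.linalg.norm(w)/.145)))
    d=R2.T@(np.array(p2)-p)*100
    print("turn",w,"n",n,"per",w/n,"| then shift(cm, in final axes)",d,np.linalg.norm(d))
E
python3 - <<'E'
from plan import *
from rig import read_state
s=read_state(); R2=tool(Rrack(-8.1,35)); 
delta(s["position"],s["tcp_rot"],[.35,.35,.25],R2)
delta(np.array([.35,.35,.25]),R2,[.423,.209,.160],R2)
delta(s["position"],s["tcp_rot"],[.423,.209,.160],R2)
E
```

```text
turn [-0.6094  0.0612 -0.1877] n 5 per [-0.1219  0.0122 -0.0375] | then shift(cm, in final axes) [-21.6781  16.099    7.8155] 28.110522760754936
turn [0. 0. 0.] n 1 per [0. 0. 0.] | then shift(cm, in final axes) [-12.9308   2.3854  12.6572] 18.251027368342854
turn [-0.6094  0.0612 -0.1877] n 5 per [-0.1219  0.0122 -0.0375] | then shift(cm, in final axes) [-34.6089  18.4844  20.4728] 44.25586062209509
```

```bash
python3 -m crank '[[[0,0,0],[-0.1219,0.0122,-0.0375]],[[0,0,0],[-0.1219,0.0122,-0.0375]],[[0,0,0],[-0.1219,0.0122,-0.0375]],[[0,0,0],[-0.1219,0.0122,-0.0375]],[[0,0,0],[-0.1219,0.0122,-0.0375]],[[-3,2.2,1],[0,0,0]],[[-3,2.2,1],[0,0,0]],[[-3,2.2,1],[0,0,0]],[[-3,2.2,1],[0,0,0]],[[-3,2.2,1],[0,0,0]],[[-3,2.2,1],[0,0,0]],[[-3,2.2,1],[0,0,0]]]' -1
python3 - <<'E'
from plan import *
from rig import read_state
s=read_state(); R2=tool(Rrack(-8.1,35)); print(s["position"],s["tcp_rot"],s["force"])
delta(s["position"],s["tcp_rot"],[.423,.209,.160],R2)
E
```

```text
time_s: 1.3
position: [0.3411, 0.3572, 0.2532]
tcp_rot: [[0.141, 0.811, 0.568], [0.99, -0.116, -0.08], [0.001, 0.574, -0.819]]
force: [1.4, 0.8, -0.7]
opening: 1.002
[0.3411 0.3572 0.2532] [[ 0.1407  0.8107  0.5683]
 [ 0.99   -0.1159 -0.0798]
 [ 0.0012  0.5739 -0.8189]] [ 1.3552  0.7627 -0.6887]
turn [ 0.0004 -0.001  -0.0005] n 1 per [ 0.0004 -0.001  -0.0005] | then shift(cm, in final axes) [-13.5212   3.0037  13.4819] 19.328888120276577
```

```bash
python3 -m crank '[[[-2.7,0.6,2.7],[0,0,0]],[[-2.7,0.6,2.7],[0,0,0]],[[-2.7,0.6,2.7],[0,0,0]],[[-2.7,0.6,2.7],[0,0,0]],[[-2.7,0.6,2.7],[0,0,0]],[[0,0,0],[0,0,0]]]'
python3 - <<'E'
from plan import *
from rig import read_state,capture
s=read_state(); R2=tool(Rrack(-8.1,35)); print(s["position"],s["force"])
delta(s["position"],s["tcp_rot"],[.480,.201,.078],R2)
c=capture("side");np.savez("pics/s1.npz",**c);crop(c,150,120,160,140,5,"pics/s1.png")
c=capture("top");np.savez("pics/t1.npz",**c);crop(c,150,200,160,140,5,"pics/t1.png")
E
```

```text
time_s: 1.9
position: [0.4266, 0.2143, 0.1715]
tcp_rot: [[0.153, 0.819, 0.553], [0.988, -0.123, -0.091], [-0.007, 0.561, -0.828]]
force: [-0.4, 0.4, -0.1]
opening: 0.997
[0.4266 0.2143 0.1715] [-0.431   0.3992 -0.0781]
turn [-0.0158  0.0124 -0.0065] n 1 per [-0.0158  0.0124 -0.0065] | then shift(cm, in final axes) [-0.5664 -0.8786 10.8045] 10.854933169253849
```

View pics/s1.png

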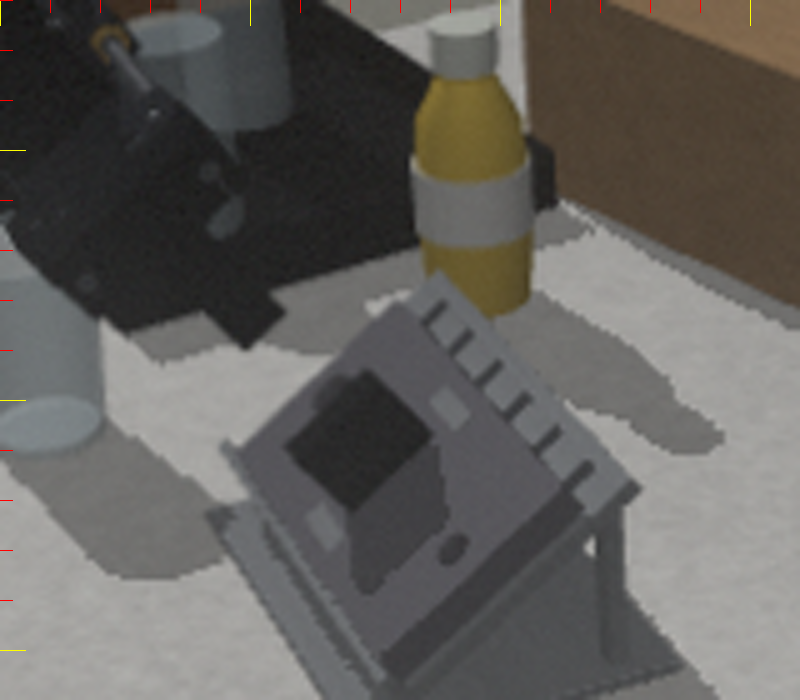

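View pics/t1.png

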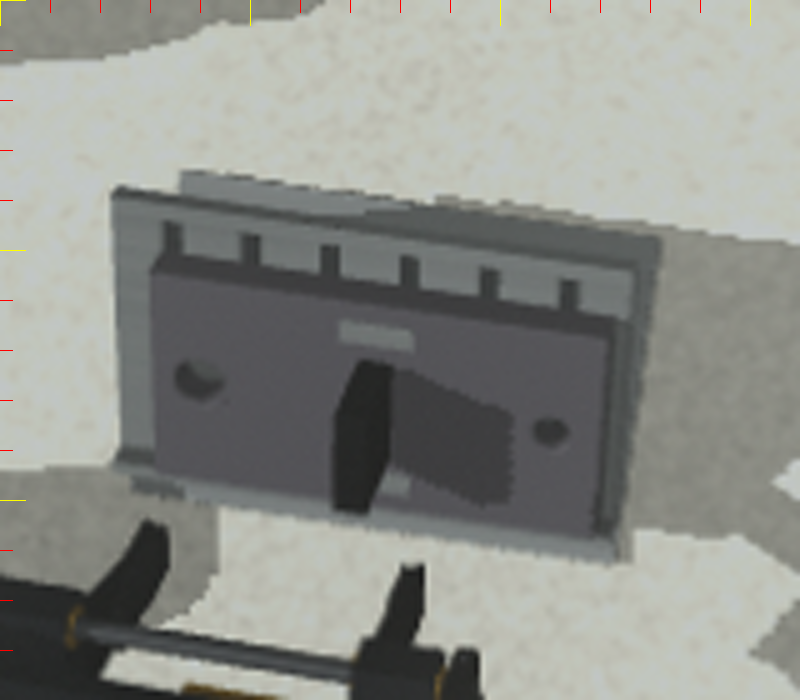

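The open fingers are at about (180,305) and (232,313) in the top view, and nothing has been touched. I'll let the arm settle and read it again.

```bash
python3 -m crank '[[[0,0,0],[0,0,0]],[[0,0,0],[0,0,0]]]'
python3 - <<'E'
from plan import *
from rig import read_state,capture
s=read_state(); R2=tool(Rrack(-8.1,35))
delta(s["position"],s["tcp_rot"],[.480,.201,.078],R2)
E
```

```text
time_s: 2.2
position: [0.4244, 0.2186, 0.173]
tcp_rot: [[0.143, 0.819, 0.556], [0.99, -0.116, -0.084], [-0.005, 0.562, -0.827]]
force: [-0.3, -1.5, -0.4]
opening: 1.001
turn [-0.0135  0.0052  0.0005] n 1 per [-0.0135  0.0052  0.0005] | then shift(cm, in final axes) [-0.9623 -0.7384 11.0793] 11.145495981976374
```

```bash
python3 -m crank '[[[0,0,0],[-0.0135,0.005,0]],[[-0.96,-0.74,0],[0,0,0]],[[0,0,2],[0,0,0]],[[0,0,2],[0,0,0]],[[0,0,2],[0,0,0]],[[0,0,0],[0,0,0]],[[0,0,0],[0,0,0]]]'
python3 - <<'E'
from plan import *
from rig import read_state,capture
s=read_state(); R2=tool(Rrack(-8.1,35))
delta(s["position"],s["tcp_rot"],[.480,.201,.078],R2)
c=capture("side");crop(c,150,120,160,140,5,"pics/s2.png")
c=capture("top");crop(c,150,200,160,140,5,"pics/t2.png")
E
```

```text
time_s: 2.9
position: [0.4569, 0.2163, 0.1468]
tcp_rot: [[0.154, 0.833, 0.531], [0.988, -0.12, -0.097], [-0.017, 0.54, -0.841]]
force: [-0.5, 0.1, 0.3]
opening: 0.998
turn [-0.0404  0.0216 -0.001 ] n 1 per [-0.0404  0.0216 -0.001 ] | then shift(cm, in final axes) [-1.1914 -1.9001  7.0686] 7.415807379349619
```

View pics/s2.png

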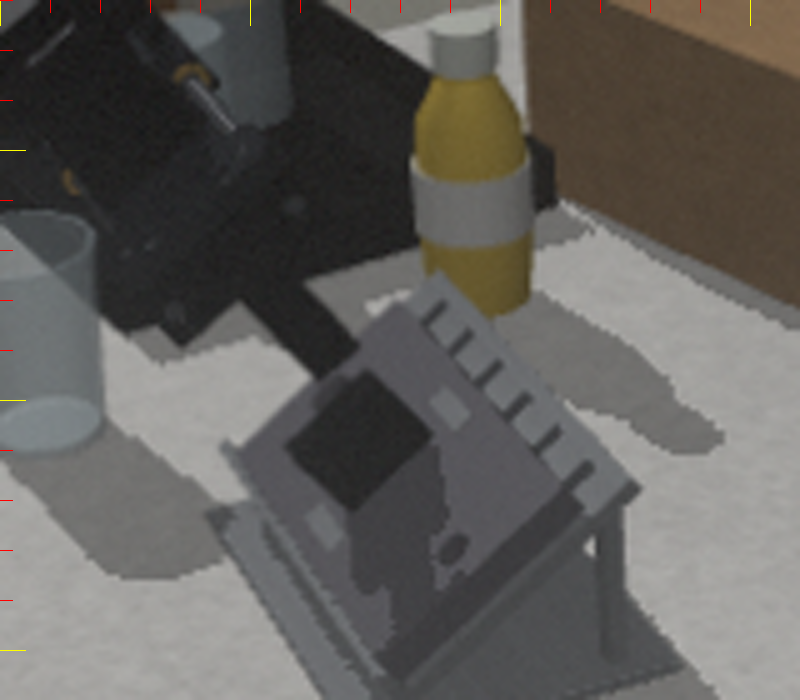

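View pics/t2.png

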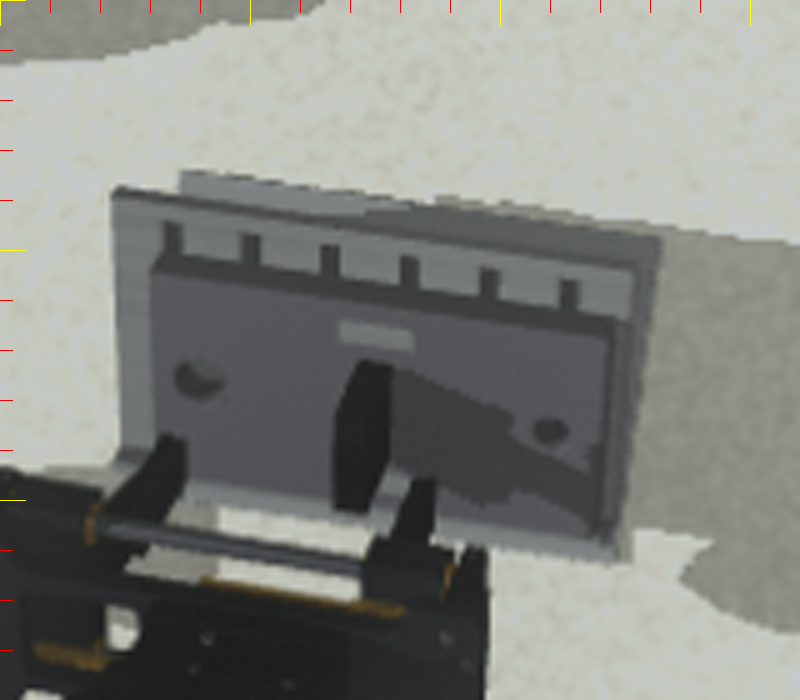

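```bash
python3 - <<'E'
from plan import *
from rig import read_state,capture
s=read_state(); print(s["joint_positions"],s["position"],s["time_s"])
E
```

```text
[ 23.0791  26.7897 122.4791 -81.9386  17.4976  18.7717] [0.4566 0.2164 0.1471] 3.0
```

Joint 4 is at its −82° limit, because pointing along the plate normal is close to the wrist singularity. The pads can hold the blade at any pitch, so I'll grip with the tool tilted 22° instead of 35°.

```bash
python3 - <<'E'
from plan import *
from rig import read_state
s=read_state(); Rp=Rrack(-8.1,35);R2=tool(Rrack(-8.1,22))
g=np.array([.493,.199,.059])+Rp@[0,0,.042]; T=g+.019*R2[:,2]; print(g,T)
delta(s["position"],s["tcp_rot"],T-.08*R2[:,2],R2)
E
```

```text
[0.4692 0.2024 0.0934] [0.4762 0.2014 0.0758]
turn [ 0.1867  0.021  -0.0031] n 2 per [ 0.0934  0.0105 -0.0016] | then shift(cm, in final axes) [-1.2087 -0.6792 -0.5845] 1.5046097119923822
```

```bash
python3 -m crank '[[[0,0,0],[0.0934,0.0105,-0.0016]],[[0,0,0],[0.0934,0.0105,-0.0016]],[[0,0,0],[0,0,0]],[[-0.6,-0.35,-0.3],[0,0,0]],[[-0.6,-0.35,-0.3],[0,0,0]],[[0,0,0],[0,0,0]],[[0,0,0],[0,0,0]]]'
python3 - <<'E'
from plan import *
from rig import read_state
s=read_state(); R2=tool(Rrack(-8.1,22)); print(s["joint_positions"])
delta(s["position"],s["tcp_rot"],[.4762,.2014,.0758],R2)
E
```

```text
time_s: 3.7
position: [0.446, 0.2001, 0.1483]
tcp_rot: [[0.159, 0.871, 0.465], [0.987, -0.127, -0.1], [-0.028, 0.475, -0.88]]
force: [-0.4, 0.4, 0.6]
opening: 1.003
[ 20.268   24.875  122.1266 -60.8599  16.9581  -4.4686]
turn [ 0.1109  0.0331 -0.0044] n 1 per [ 0.1109  0.0331 -0.0044] | then shift(cm, in final axes) [0.5565 0.0367 7.8365] 7.856292481499345
```

```bash
python3 -m crank '[[[0,0,0],[0.037,0.011,-0.0015]],[[0,0,0],[0.037,0.011,-0.0015]],[[0,0,0],[0.037,0.011,-0.0015]],[[0,0,0],[0,0,0]],[[0.5,0,0],[0,0,0]],[[0,0,0],[0,0,0]],[[0,0,0],[0,0,0]]]'
python3 - <<'E'
from plan import *
from rig import read_state
s=read_state(); R2=tool(Rrack(-8.1,22)); print(s["joint_positions"])
delta(s["position"],s["tcp_rot"],[.4762,.2014,.0758],R2)
E
```

```text
time_s: 4.4
position: [0.4469, 0.2055, 0.1481]
tcp_rot: [[0.14, 0.918, 0.371], [0.99, -0.13, -0.053], [-0.001, 0.375, -0.927]]
force: [0.5, 0.6, 0.6]
opening: 1.003
[ 17.5179  23.8658 118.7797 -28.8679  19.6235 -38.6417]
turn [0.     0.0002 0.0009] n 1 per [0.     0.0002 0.0009] | then shift(cm, in final axes) [0.0051 0.0352 7.8138] 7.813847947811302
```

The pose is now exact, so I'll approach to 1.5 cm short and take a look.

```bash
python3 -m crank '[[[0,0,1.5],[0,0,0]],[[0,0,1.5],[0,0,0]],[[0,0,1],[0,0,0]],[[0,0,1],[0,0,0]],[[0,0,0],[0,0,0]],[[0,0,0],[0,0,0]]]'
python3 - <<'E'
from plan import *
from rig import read_state,capture
s=read_state(); R2=tool(Rrack(-8.1,22))
delta(s["position"],s["tcp_rot"],[.4762,.2014,.0758],R2)
c=capture("side");crop(c,150,120,160,140,5,"pics/s3.png")
c=capture("top");crop(c,150,200,160,140,5,"pics/t3.png")
E
```

```text
time_s: 5.0
position: [0.4656, 0.2027, 0.1018]
tcp_rot: [[0.141, 0.918, 0.37], [0.99, -0.13, -0.053], [-0.0, 0.374, -0.927]]
force: [0.4, 0.6, -0.5]
opening: 0.996
turn [-0.0004  0.0002  0.0003] n 1 per [-0.0004  0.0002  0.0003] | then shift(cm, in final axes) [0.0233 0.018  2.8146] 2.814763091328605
```

View pics/s3.png

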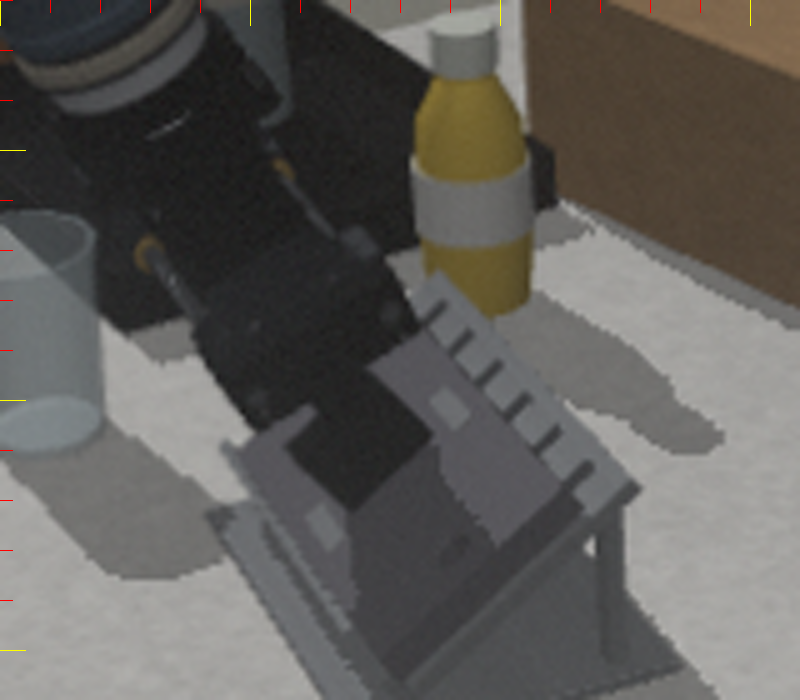

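View pics/t3.png

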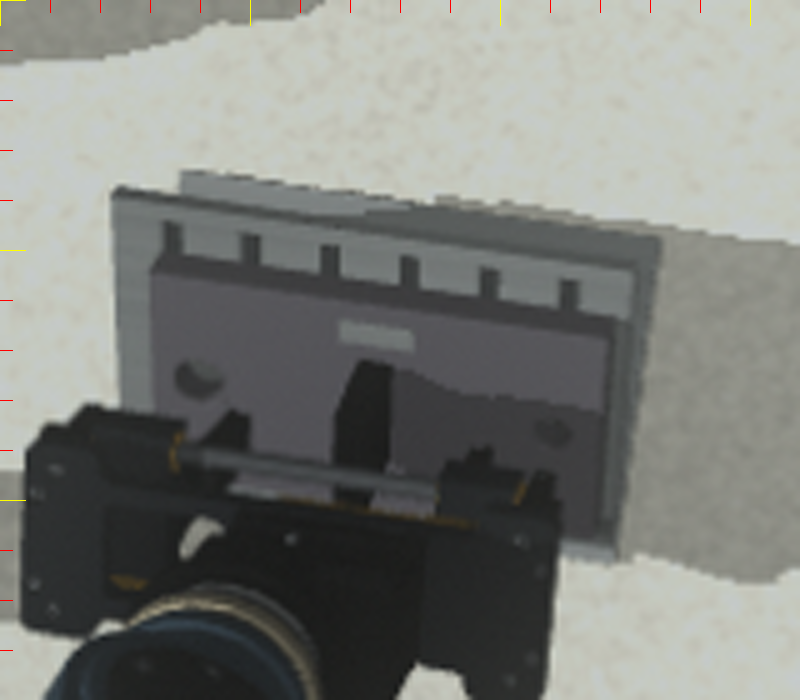

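The fingers straddle the blade, with fingertips at about (198,284) and (247,291) and the blade at x≈222. I'll go the last 2.8 cm and close.

```bash
python3 -m crank '[[[0,0,1],[0,0,0]],[[0,0,0.9],[0,0,0]],[[0,0,0.9],[0,0,0]],[[0,0,0],[0,0,0]],[[0,0,0],[0,0,0]]]' && python3 -m crank '[[[0,0,0],[0,0,0]],[[0,0,0],[0,0,0]],[[0,0,0],[0,0,0]],[[0,0,0],[0,0,0]],[[0,0,0],[0,0,0]],[[0,0,0],[0,0,0]],[[0,0,0],[0,0,0]],[[0,0,0],[0,0,0]]]' 1
```

```text
time_s: 5.6
position: [0.4763, 0.2012, 0.0765]
tcp_rot: [[0.141, 0.918, 0.371], [0.99, -0.131, -0.053], [0.0, 0.375, -0.927]]
force: [0.1, -0.4, -0.2]
opening: 1.002
time_s: 6.4
position: [0.4764, 0.2011, 0.0761]
tcp_rot: [[0.141, 0.918, 0.371], [0.99, -0.131, -0.053], [0.0, 0.375, -0.927]]
force: [-0.1, -0.2, 1.0]
opening: 0.357
```

```bash
python3 -m crank '[[[0,0,0],[0,0,0]],[[0,0,0],[0,0,0]],[[0,0,0],[0,0,0]],[[0,0,0],[0,0,0]],[[0,0,0],[0,0,0]]]'
```

```text
time_s: 6.9
position: [0.4765, 0.2017, 0.0761]
tcp_rot: [[0.14, 0.918, 0.372], [0.99, -0.131, -0.052], [0.001, 0.375, -0.927]]
force: [-0.8, 2.6, -1.1]
opening: 0.154
```

The opening of 0.154 (13.4 mm) matches the blade, and the tool was not pushed aside. I'll lift along the plate normal.

```bash
python3 -m crank '[[[0,-0.11,-0.49],[0,0,0]],[[0,-0.22,-0.97],[0,0,0]],[[0,-0.22,-0.97],[0,0,0]],[[0,-0.22,-0.97],[0,0,0]],[[0,-0.22,-0.97],[0,0,0]],[[0,-0.22,-0.97],[0,0,0]],[[0,-0.22,-0.97],[0,0,0]],[[0,-0.11,-0.49],[0,0,0]],[[0,0,0],[0,0,0]],[[0,0,0],[0,0,0]]]'
python3 - <<'E'
from plan import *
from rig import read_state,capture
s=read_state(); print(s["joint_positions"],s["position"],s["force"],s["moment"])
c=capture("side");cv2.imwrite("pics/s4.png",c["pixels"][:,:,::-1]);np.savez("pics/s4.npz",**c)
c=capture("top");cv2.imwrite("pics/t4.png",c["pixels"][:,:,::-1]);np.savez("pics/t4.npz",**c)
E
```

```text
time_s: 7.9
position: [0.4367, 0.2064, 0.1331]
tcp_rot: [[0.142, 0.918, 0.37], [0.99, -0.131, -0.053], [-0.0, 0.374, -0.927]]
force: [0.5, -0.2, -6.2]
opening: 0.155
[ 18.1282  25.4669 120.6036 -34.7399  16.9346 -31.8559] [0.4367 0.2064 0.1331] [ 0.544  -0.2476 -6.1998] [0.09   0.6315 0.0156]
```

View pics/s4.png

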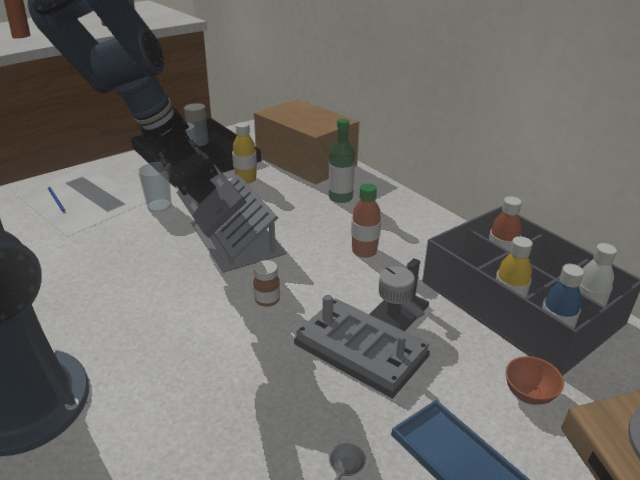

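View pics/t4.png

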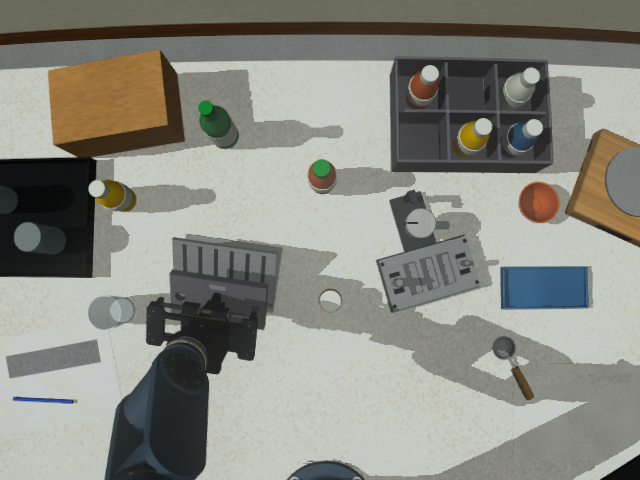

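The plate is held and clear of the rack, with about 6 N of weight. Next I'll raise it further and level it.

```bash
python3 -m crank '[[[0,0.75,-1.85],[0,0,0]],[[0,0.75,-1.85],[0,0,0]],[[0,0.75,-1.85],[0,0,0]],[[0,0.75,-1.85],[0,0,0]],[[0,0.75,-1.85],[0,0,0]],[[0,0.75,-1.85],[0,0,0]],[[0,0,0],[0,0,0]],[[0,0,0],[0,0,0]]]'
python3 - <<'E'
from plan import *
from rig import read_state,capture
s=read_state(); print(s["joint_positions"],s["force"])
R2=tool(Rrack(15.46,-13))
seat=np.array([.503,-.216,.03]);g=np.array([.50,-.216,.202]);T=g+.019*R2[:,2];print(T)
delta(s["position"],s["tcp_rot"],T,R2)
E
```

```text
time_s: 8.8
position: [0.4365, 0.2064, 0.2524]
tcp_rot: [[0.142, 0.918, 0.37], [0.99, -0.131, -0.053], [-0.0, 0.374, -0.927]]
force: [-1.2, 0.2, -4.7]
opening: 0.159
[ 18.1206  11.4817 112.7487 -15.9909  36.9864 -52.5179] [-1.2423  0.2334 -4.7023]
[ 0.4959 -0.2171  0.1835]
turn [ 0.6012  0.033  -0.4171] n 6 per [ 0.1002  0.0055 -0.0695] | then shift(cm, in final axes) [-42.4013  -3.8753   7.9717] 43.31786484692923
```

```bash
python3 -m crank '[[[0,0,0],[0.075,0.0041,-0.052]],[[0,0,0],[0.075,0.0041,-0.052]],[[0,0,0],[0.075,0.0041,-0.052]],[[0,0,0],[0.075,0.0041,-0.052]],[[0,0,0],[0.075,0.0041,-0.052]],[[0,0,0],[0.075,0.0041,-0.052]],[[0,0,0],[0.075,0.0041,-0.052]],[[0,0,0],[0.075,0.0041,-0.052]],[[0,0,0],[0,0,0]],[[0,0,0],[0,0,0]]]'
python3 - <<'E'
from plan import *
from rig import read_state,capture
s=read_state(); print(s["joint_positions"],s["force"])
R2=tool(Rrack(15.46,-13)); delta(s["position"],s["tcp_rot"],[ 0.4959,-0.2171,0.1835],R2)
E
```

```text
time_s: 9.8
position: [0.4367, 0.2064, 0.2514]
tcp_rot: [[-0.265, 0.94, -0.216], [0.964, 0.258, -0.06], [-0.001, -0.224, -0.975]]
force: [-0.0, 0.9, -4.4]
opening: 0.16
[ 12.4673  23.0442  91.4445  -0.7181  78.4424 -92.6596] [-0.0461  0.8948 -4.4392]
turn [ 0.0009  0.0006 -0.002 ] n 1 per [ 0.0009  0.0006 -0.002 ] | then shift(cm, in final axes) [-42.3948  -3.9158   7.871 ] 43.29672585162052
```

```bash
python3 -m crank '[[[-1.4,0,0],[0,0,0]],[[-2.5,0,0],[0,0,0]],[[-3.5,0,0],[0,0,0]],[[-4,0,0],[0,0,0]],[[-4,0,0],[0,0,0]],[[-4,-0.5,0],[0,0,0]],[[-4,-0.5,1],[0,0,0]],[[-4,-0.5,1],[0,0,0]],[[-4,-0.5,1],[0,0,0]],[[-3.5,-0.5,1],[0,0,0]],[[-3,-0.5,1],[0,0,0]],[[-2.4,-0.5,1],[0,0,0]]]' && python3 -m crank '[[[-1.2,-0.3,0.5],[0,0,0]],[[-0.9,-0.1,0.4],[0,0,0]],[[0,0,0],[0,0,0]],[[0,0,0],[0,0,0]]]'
python3 - <<'E'
from plan import *
from rig import read_state,capture
s=read_state(); print(s["joint_positions"],s["force"])
R2=tool(Rrack(15.46,-13)); delta(s["position"],s["tcp_rot"],[ 0.4959,-0.2171,0.1835],R2)
c=capture("side");cv2.imwrite("pics/s5.png",c["pixels"][:,:,::-1]);np.savez("pics/s5.npz",**c);crop(c,240,170,200,200,3,"pics/s5z.png")
c=capture("top");np.savez("pics/t5.npz",**c);crop(c,360,170,150,150,4,"pics/t5z.png")
E
```

```text
time_s: 11.0
position: [0.4978, -0.197, 0.2025]
tcp_rot: [[-0.264, 0.941, -0.213], [0.964, 0.257, -0.061], [-0.002, -0.222, -0.975]]
force: [-0.3, 0.1, -3.9]
opening: 0.153
time_s: 11.4
position: [0.4984, -0.2152, 0.1949]
tcp_rot: [[-0.266, 0.94, -0.214], [0.964, 0.26, -0.059], [0.0, -0.222, -0.975]]
force: [0.0, 1.0, -4.7]
opening: 0.159
[ -29.9894   30.4762   88.2365   -9.6505   70.6473 -131.4925] [ 0.0495  0.9836 -4.6936]
turn [ 0.0027 -0.0004 -0.0001] n 1 per [ 0.0027 -0.0004 -0.0001] | then shift(cm, in final axes) [-0.1145 -0.0236  1.1748] 1.1805759728760945
```

View pics/s5z.png

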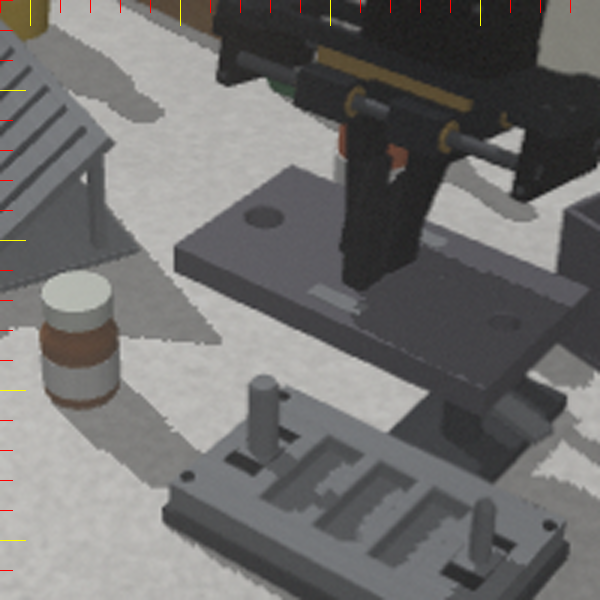

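View pics/t5z.png

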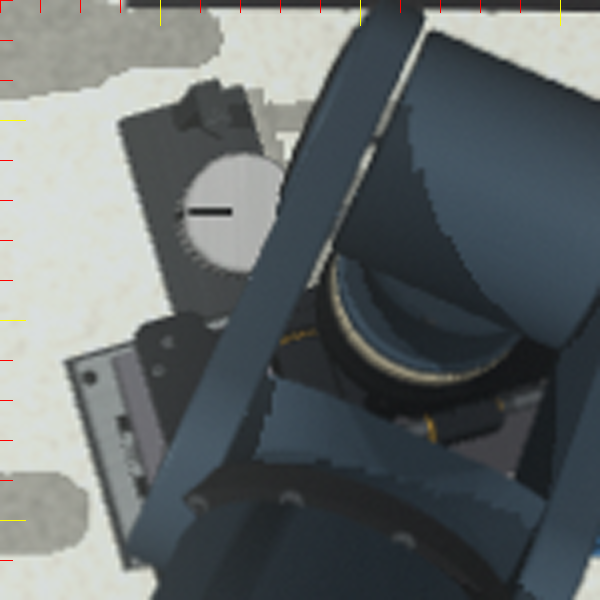

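The side view shows the plate looking level above the mould. The large hole is at about (328,242) on the thick-pin side and the small hole at about (408,277). I'll compare these with the prediction from the tool pose.

```bash
python3 - <<'E'
from plan import *
from rig import read_state
st=read_state(); p,R=st["position"],st["tcp_rot"]; g=p-.019*R[:,2]; print("grip",g)
Rp=rz(15.46); o=g-[0,0,.042]
s=load("pics/s5.npz")
L={"++":(50,92,16),"-+":(-50,92,16),"+-":(50,-92,16),"--":(-50,-92,16),"B":(0,72,16),"S":(0,-72,16),"--b":(-50,-92,0),"-+b":(-50,92,0)}
M={"++":(295,165),"-+":(175,248),"+-":(592,292),"--":(487,390),"B":(264,217),"S":(504,323),"--b":(485,416),"-+b":(175,272)}
for k,l in L.items():
    X=o+Rp@np.array(l)/1000; m=(240+M[k][0]/3,170+M[k][1]/3)
    print(k,"pred",proj(s,X)[0],"meas",np.round(m,1),"plane err mm",(onz(s,m,X[2])-X)*1000)
E
```

```text
grip [ 0.5027 -0.2139  0.2136]
++ pred [337.1609 224.1391] meas [338.3 225. ] plane err mm [-0.0838 -3.2318 -0.    ]
-+ pred [297.8301 250.9323] meas [298.3 252.7] plane err mm [-2.0144 -4.2769  0.    ]
+- pred [436.859  265.3678] meas [437.3 267.3] plane err mm [-3.0513 -3.8902  0.    ]
-- pred [401.6921 298.979 ] meas [402.3 300. ] plane err mm [-0.7981 -2.1184 -0.    ]
B pred [328.2809 241.4245] meas [328.  242.3] plane err mm [-1.9063 -1.798   0.    ]
S pred [407.9112 276.1763] meas [408.  277.7] plane err mm [-2.3707 -2.6595  0.    ]
--b pred [400.6286 308.0285] meas [401.7 308.7] plane err mm [ 0.2265 -1.8412 -0.    ]
-+b pred [297.9565 259.5344] meas [298.3 260.7] plane err mm [-1.2333 -2.8126 -0.    ]
```

The plate is level and its yaw matches. The side camera shows a constant bias of about (+0.5,+1.2) px. I'll remeasure the pins finely in both views.

```bash
python3 - <<'E'
from h import *
s=load("pics/s5.npz")
s["pixels"]=np.clip((s["pixels"].astype(float)-50)/110,0,1)*255;s["pixels"]=s["pixels"].astype(np.uint8)
crop(s,315,285,40,45,16,"pics/p1.png");crop(s,385,325,40,45,16,"pics/p2.png")
t=load("pics/top0.npz")
t["pixels"]=np.clip((t["pixels"].astype(float)-60)/100,0,1)*255;t["pixels"]=t["pixels"].astype(np.uint8)
crop(t,385,270,40,30,16,"pics/p3.png");crop(t,450,250,40,30,16,"pics/p4.png")
a=[cv2.imread(f"pics/p{i}.png") for i in(1,2,3,4)]
cv2.imwrite("pics/pA.png",np.hstack(a[:2])[:, :1280][:, ::1]); 
im=np.hstack(a[:2]); cv2.imwrite("pics/pA.png",cv2.resize(im,None,fx=.625,fy=.625,interpolation=cv2.INTER_AREA))
im=np.hstack(a[2:]); cv2.imwrite("pics/pB.png",cv2.resize(im,None,fx=.625,fy=.625,interpolation=cv2.INTER_AREA))
E
```

```text
(no output)
```

View pics/pA.png

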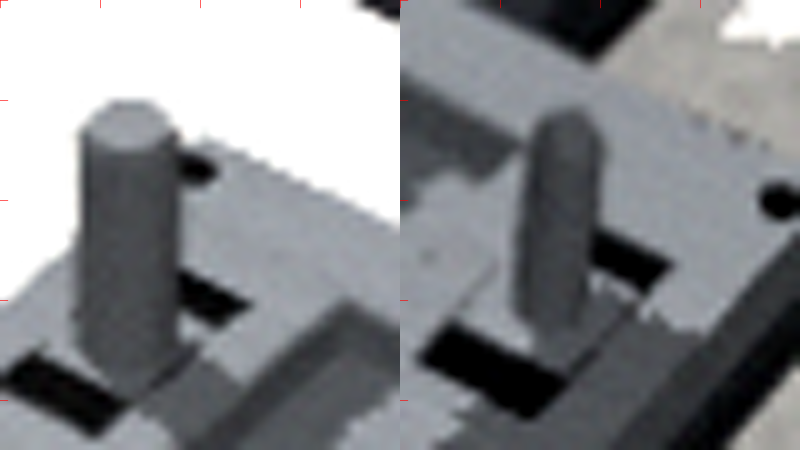

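View pics/pB.png

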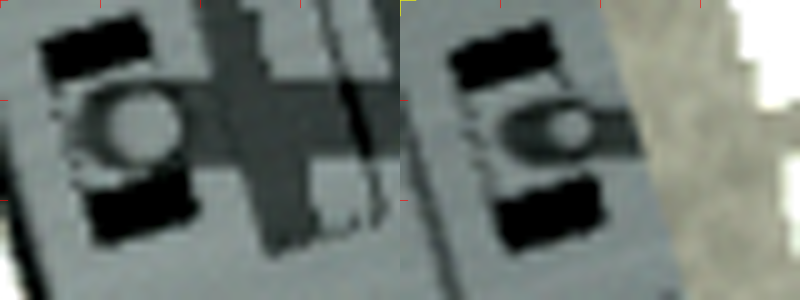

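In the side view the tips are at thick (327.5,296.8) and thin (401.3,336.5). In the top view they are at thick (399.0,282.2) and thin (466.6,262.2). These allow for the half-pixel convention.

```bash
python3 - <<'E'
from plan import *
s=load("pics/s5.npz");t=load("pics/top0.npz")
for b in((0,0),(0,.7)):
  a=onz(s,(327.5-b[0],296.8-b[1]),.078);c=onz(s,(401.3-b[0],336.5-b[1]),.07);print("side",b,a,c,np.linalg.norm((a-c)[:2]),np.degrees(np.arctan2(-(a-c)[0],(a-c)[1])),(a+c)/2)
a=onz(t,(399,282.2),.078);c=onz(t,(466.6,262.2),.07);print("top",a,c,np.linalg.norm((a-c)[:2]),np.degrees(np.arctan2(-(a-c)[0],(a-c)[1])),(a+c)/2)
print(tri((t,(399,282.2)),(s,(327.5,296.8))),tri((t,(466.6,262.2)),(s,(401.3,336.5))))
# screw heads on mould (top view) and plate edges
for n,p in(("bigT",(189.5,275.3)),("smT",(259.7,285.8))):print(n,onz(t,p,.071))
E
```

```text
side (0, 0) [ 0.4832 -0.146   0.078 ] [ 0.5233 -0.2836  0.07  ] 0.14331775618288325 16.25609634049881 [ 0.5032 -0.2148  0.074 ]
side (0, 0.7) [ 0.4843 -0.1445  0.078 ] [ 0.5244 -0.2824  0.07  ] 0.1436111406329206 16.21216526295668 [ 0.5043 -0.2135  0.074 ]
top [ 0.4834 -0.1462  0.078 ] [ 0.5233 -0.2844  0.07  ] 0.14383728844072366 16.115720044196724 [ 0.5034 -0.2153  0.074 ]
(array([ 0.4833, -0.1461,  0.078 ]), [np.float64(0.00014507645375028935), np.float64(0.00014507645375033825)]) (array([ 0.5231, -0.2841,  0.0705]), [np.float64(0.0002485133008735245), np.float64(0.00024851330087347176)])
bigT [0.496  0.2733 0.071 ]
smT [0.4757 0.131  0.071 ]
```

Both cameras agree to under 0.3 mm, with heights exactly 78 and 70 mm. The pin centre is (0.5033,−0.215) and the yaw 16.15°. I'll recompute the held plate's offset with the same pixel convention.

```bash
python3 - <<'E'
from plan import *
from rig import read_state
st=read_state(); p,R=st["position"],st["tcp_rot"]; g=p-.019*R[:,2]
Rp=rz(15.46); s=load("pics/s5.npz")
L={"++":(50,92,16),"-+":(-50,92,16),"+-":(50,-92,16),"--":(-50,-92,16),"B":(0,72,16),"S":(0,-72,16),"--b":(-50,-92,0),"-+b":(-50,92,0)}
M={"++":(295,165),"-+":(175,248),"+-":(592,292),"--":(487,390),"B":(264,217),"S":(504,323),"--b":(485,416),"-+b":(175,272)}
for dz in(0,-.001,-.002):
  o=g-[0,0,.042]+[0,0,dz]; E=[]
  for k,l in L.items():
    X=o+Rp@np.array(l)/1000; m=(240+M[k][0]/3-.5,170+M[k][1]/3-.5); E.append((onz(s,m,X[2])-X)*1000)
  print(dz,np.mean(E,0),np.std(E,0), "holes",E[4],E[5])
s["pixels"]=np.clip((s["pixels"].astype(float)-30)/90,0,1)**.8*255;s["pixels"]=s["pixels"].astype(np.uint8)
crop(s,290,215,155,100,5,"pics/pl.png")
E
```

```text
0 [-1.1924 -1.4109 -0.    ] [1.0488 0.8189 0.    ] holes [-1.6894 -0.2167  0.    ] [-2.1268 -1.3717  0.    ]
-0.001 [-0.2578 -0.3712 -0.    ] [1.0261 0.8165 0.    ] holes [-0.7636  0.9839 -0.    ] [-1.1227 -0.4601  0.    ]
-0.002 [ 0.6768  0.6685 -0.    ] [1.013  0.8511 0.    ] holes [ 0.1622  2.1844 -0.    ] [-0.1186  0.4515  0.    ]
```

View pics/pl.png

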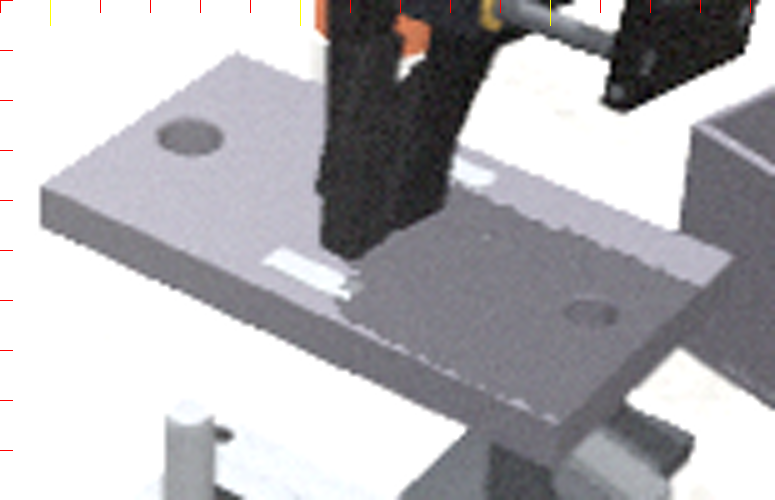

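```bash
python3 - <<'E'
from plan import *
from scipy.optimize import least_squares
from rig import read_state
st=read_state(); p,R=st["position"],st["tcp_rot"]; g=p-.019*R[:,2]; s=load("pics/s5.npz")
L=np.array([(50,92,16),(-50,92,16),(50,-92,16),(-50,-92,16),(0,72,16),(0,-72,16),(-50,92,0)])/1000
M=np.array([(238,52),(41,190),(733,259),(553,426),(190,137),(590,312),(41,230)])/5+[289.5,214.5]
def Rr(x): return rz(15.46)@Ro.from_rotvec(x).as_matrix()
def f(v): return (proj(s,g+v[:3]/1000+(Rr(v[3:])@(L-[0,0,.042]).T).T)-M).ravel()
r=least_squares(f,np.zeros(6)); J=r.jac; cov=np.linalg.inv(J.T@J)*.4**2
print("off mm",r.x[:3],"rot deg",np.degrees(r.x[3:]),"sd",np.sqrt(np.diag(cov))[:3],np.degrees(np.sqrt(np.diag(cov))[3:]),"res",np.abs(r.fun).max())
f3=lambda v:f(np.r_[v,0,0,0]); r=least_squares(f3,np.zeros(3));print(r.x,np.abs(r.fun).max())
E
```

```text
off mm [-0.5799  1.0327 -1.9469] rot deg [-0.3542 -0.4823 -0.4489] sd [1.6905 1.7517 1.7693] [0.2953 0.4074 0.2959] res 0.5090410624227388
[ 1.0536  2.3746 -3.4282] 0.734847482610121
```

The plate is level within about 0.5° and needs roughly +1° of yaw. I'll shift to the pin centre and hover about 6 mm above the thick pin.

```bash
python3 - <<'E'
from plan import *
from rig import read_state
s=read_state(); R=s["tcp_rot"]
R2=rz(1.0)@R; g=np.array([.5033,-.2160,.128]); delta(s["position"],R,g+.019*R2[:,2],R2); print(R2.T@[0,0,-1.])
E
```

```text
turn [-0.     -0.0039 -0.017 ] n 1 per [-0.     -0.0039 -0.017 ] | then shift(cm, in final axes) [-0.2231  1.9004  8.3447] 8.561235135641775
[0.0002 0.2221 0.975 ]
```

```bash
python3 -m crank '[[[0,0,0],[0,-0.0039,-0.017]],[[-0.22,0.1,0.4],[0,0,0]],[[0,0.25,1.1],[0,0,0]],[[0,0.35,1.55],[0,0,0]],[[0,0.35,1.55],[0,0,0]],[[0,0.35,1.55],[0,0,0]],[[0,0.25,1.1],[0,0,0]],[[0,0.15,0.7],[0,0,0]],[[0,0.1,0.4],[0,0,0]],[[0,0,0],[0,0,0]],[[0,0,0],[0,0,0]]]'
python3 - <<'E'
from plan import *
from rig import read_state,capture
s=read_state(); R=s["tcp_rot"]; print(s["position"]-.019*R[:,2],s["force"],s["moment"])
c=capture("side");np.savez("pics/s6.npz",**c)
c["pixels"]=np.clip((c["pixels"].astype(float)-30)/90,0,1)**.8*255;c["pixels"]=c["pixels"].astype(np.uint8)
crop(c,285,240,155,118,5,"pics/s6z.png")
E
```

```text
time_s: 12.6
position: [0.4995, -0.2186, 0.1095]
tcp_rot: [[-0.283, 0.935, -0.212], [0.959, 0.276, -0.064], [-0.001, -0.222, -0.975]]
force: [0.3, 0.0, -4.2]
opening: 0.16
[ 0.5035 -0.2174  0.128 ] [ 0.2572  0.0212 -4.1744] [ 0.1061 -0.2489  0.0254]
```

View pics/s6z.png

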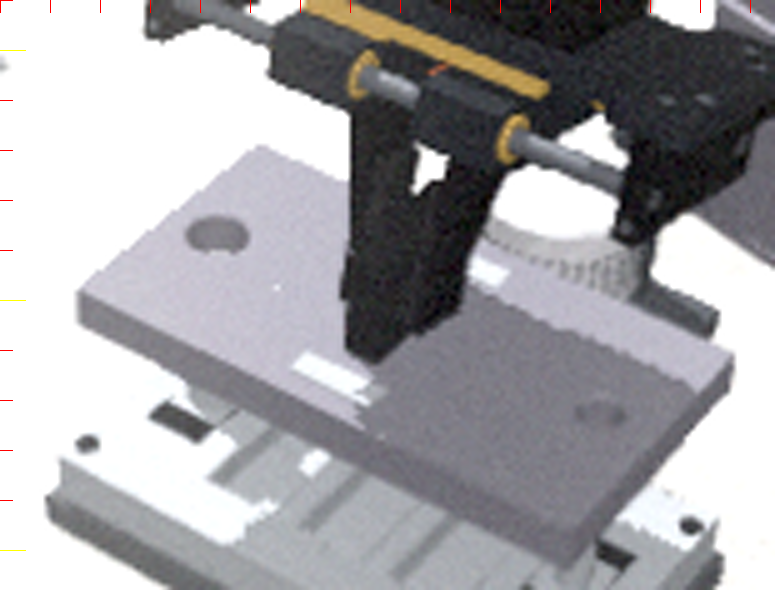

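```bash
python3 - <<'E'
from plan import *
from scipy.optimize import least_squares
s=load("pics/s6.npz"); g=np.array([.5035,-.2174,.128])
B=(327.9,286.5);S=(404.9,322.3)
for z in(.0995,.1005,.102):
    a,b=onz(s,B,z),onz(s,S,z); d=a-b;print(z,"err vs pins mm",(a-[.4833,-.1461,z])*1000,(b-[.5232,-.2842,z])*1000,np.linalg.norm(d),np.degrees(np.arctan2(-d[0],d[1])))
L=np.array([(50,92,16),(-50,92,16),(50,-92,16),(-50,-92,16),(0,72,16),(0,-72,16),(-50,92,0),(-50,-92,0)])/1000
M=np.array([(261,145),(78,292),(734,354),(580,534),(217,235),(602,414),(78,327),(575,568)])/5+[284.5,239.5]
def f(v): return (proj(s,g+v[:3]/1000+(rz(16.46)@Ro.from_rotvec(v[3:]).as_matrix()@(L-[0,0,.042]).T).T)-M).ravel()
r=least_squares(f,np.zeros(6));print(r.x[:3],np.degrees(r.x[3:]),np.abs(r.fun).max())
r=least_squares(lambda v:f(np.r_[v,0,0,-.008]),np.zeros(3));print(r.x,np.abs(r.fun).max())
E
```

```text
0.0995 err vs pins mm [0.2664 0.135  0.    ] [ 2.1735 -1.2176  0.    ] 0.145584542078429 16.688426756080045
0.1005 err vs pins mm [-0.52   -0.8787  0.    ] [ 1.314  -1.9877  0.    ] 0.1453302241612899 16.688426756080055
0.102 err vs pins mm [-1.6996 -2.3992 -0.    ] [ 0.0249 -3.1428 -0.    ] 0.1449487472855811 16.688426756080055
[ 3.0081  2.5436 -4.2962] [0.3823 0.3599 0.9752] 0.8370919784462671
[ 0.0353 -0.6375 -0.5439] 1.3357225759969538
```

The offset is small (about 1 mm in −y), which is within the cone's capture range. I'll correct by +1 mm and lower by feel.

```bash
python3 -m crank '[[[0.1,0.03,0],[0,0,0]],[[0,0.044,0.195],[0,0,0]],[[0,0.044,0.195],[0,0,0]],[[0,0,0],[0,0,0]]]'; python3 -m crank '[[[0,0.044,0.195],[0,0,0]],[[0,0.044,0.195],[0,0,0]],[[0,0,0],[0,0,0]]]';python3 -m crank '[[[0,0.044,0.195],[0,0,0]],[[0,0,0],[0,0,0]]]'
python3 - <<'E'
from plan import *
from rig import read_state
s=read_state(); R=s["tcp_rot"]; print(s["position"]-.019*R[:,2],s["force"],s["moment"])
E
```

```text
time_s: 13.05
position: [0.4988, -0.2172, 0.1047]
tcp_rot: [[-0.283, 0.935, -0.214], [0.959, 0.276, -0.063], [0.0, -0.223, -0.975]]
force: [-0.5, -0.4, -3.8]
opening: 0.156
time_s: 13.35
position: [0.4988, -0.2172, 0.1006]
tcp_rot: [[-0.283, 0.935, -0.214], [0.959, 0.276, -0.063], [0.0, -0.223, -0.975]]
force: [-0.6, 0.3, -4.8]
opening: 0.16
time_s: 13.55
position: [0.4989, -0.2173, 0.0987]
tcp_rot: [[-0.283, 0.935, -0.214], [0.959, 0.276, -0.063], [0.0, -0.223, -0.975]]
force: [-0.1, -1.1, -4.7]
opening: 0.154
[ 0.503  -0.2161  0.1172] [-0.1048 -1.0857 -4.6618] [ 0.1332 -0.2939  0.0158]
```

```bash
python3 -m crank '[[[0,0.044,0.195],[0,0,0]],[[0,0,0],[0,0,0]]]'; python3 -m crank '[[[0,0.044,0.195],[0,0,0]],[[0,0,0],[0,0,0]]]';python3 -m crank '[[[0,0.044,0.195],[0,0,0]],[[0,0,0],[0,0,0]]]'
python3 - <<'E'
from plan import *
from rig import read_state,capture
s=read_state(); R=s["tcp_rot"]; print(s["position"]-.019*R[:,2],s["force"],s["moment"])
c=capture("side");np.savez("pics/s7.npz",**c)
c["pixels"]=np.clip((c["pixels"].astype(float)-30)/90,0,1)**.8*255;c["pixels"]=c["pixels"].astype(np.uint8)
crop(c,285,240,155,118,5,"pics/s7z.png")
E
```

```text
time_s: 13.75
position: [0.4989, -0.2173, 0.0967]
tcp_rot: [[-0.283, 0.935, -0.214], [0.959, 0.276, -0.063], [-0.0, -0.223, -0.975]]
force: [-0.6, -0.7, -5.0]
opening: 0.156
time_s: 13.95
position: [0.4989, -0.2173, 0.0948]
tcp_rot: [[-0.283, 0.935, -0.214], [0.959, 0.276, -0.063], [-0.0, -0.223, -0.975]]
force: [0.1, 0.5, -3.7]
opening: 0.161
time_s: 14.15
position: [0.4989, -0.2173, 0.0927]
tcp_rot: [[-0.283, 0.935, -0.214], [0.959, 0.276, -0.063], [-0.0, -0.223, -0.975]]
force: [-0.4, 0.1, -5.0]
opening: 0.157
[ 0.503  -0.2161  0.1113] [-0.3977  0.0827 -4.9699] [ 0.1563 -0.2984  0.0071]
```

View pics/s7z.png

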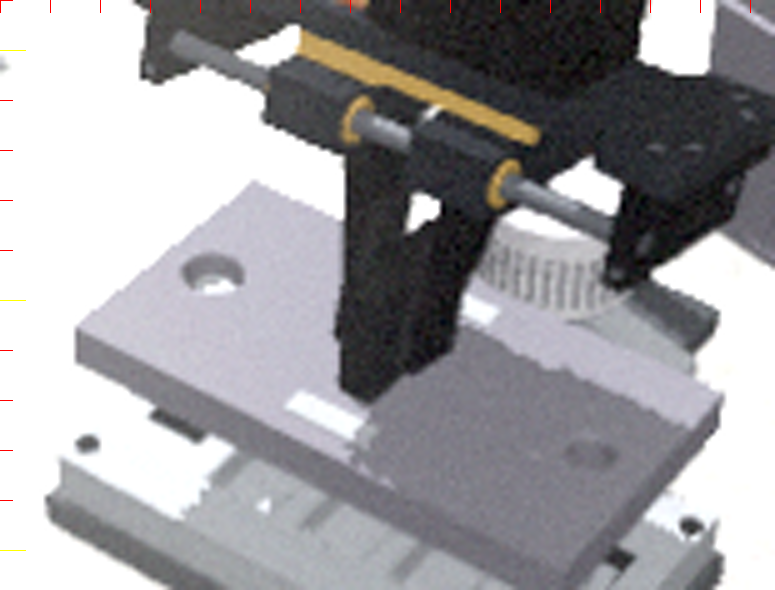

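The thick pin's bright tip now shows inside the large hole at about (327,296), with no added force. I'll keep lowering.

```bash
for i in 1; do python3 -m crank '[[[0,0.044,0.195],[0,0,0]],[[0,0,0],[0,0,0]]]'; done; python3 -m crank '[[[0,0.044,0.195],[0,0,0]],[[0,0,0],[0,0,0]]]';python3 -m crank '[[[0,0.044,0.195],[0,0,0]],[[0,0,0],[0,0,0]]]'
python3 - <<'E'
from plan import *
from rig import read_state,capture
s=read_state(); R=s["tcp_rot"]; print(s["position"]-.019*R[:,2],s["force"],s["moment"])
c=capture("side");np.savez("pics/s8.npz",**c)
c["pixels"]=np.clip((c["pixels"].astype(float)-30)/90,0,1)**.8*255;c["pixels"]=c["pixels"].astype(np.uint8)
crop(c,285,240,155,118,5,"pics/s8z.png")
E
```

```text
time_s: 14.4
position: [0.4989, -0.2173, 0.0908]
tcp_rot: [[-0.283, 0.935, -0.214], [0.959, 0.276, -0.063], [-0.0, -0.223, -0.975]]
force: [0.7, -0.6, -4.5]
opening: 0.161
time_s: 14.6
position: [0.4989, -0.2173, 0.0888]
tcp_rot: [[-0.283, 0.935, -0.214], [0.959, 0.276, -0.063], [-0.0, -0.223, -0.975]]
force: [0.5, -0.6, -4.1]
opening: 0.16
time_s: 14.8
position: [0.4989, -0.2173, 0.0867]
tcp_rot: [[-0.283, 0.935, -0.214], [0.959, 0.276, -0.063], [-0.0, -0.223, -0.975]]
force: [0.8, 0.2, -4.5]
opening: 0.157
[ 0.503  -0.2161  0.1052] [ 0.8213  0.2004 -4.4597] [ 0.1578 -0.3118 -0.0287]
```

View pics/s8z.png

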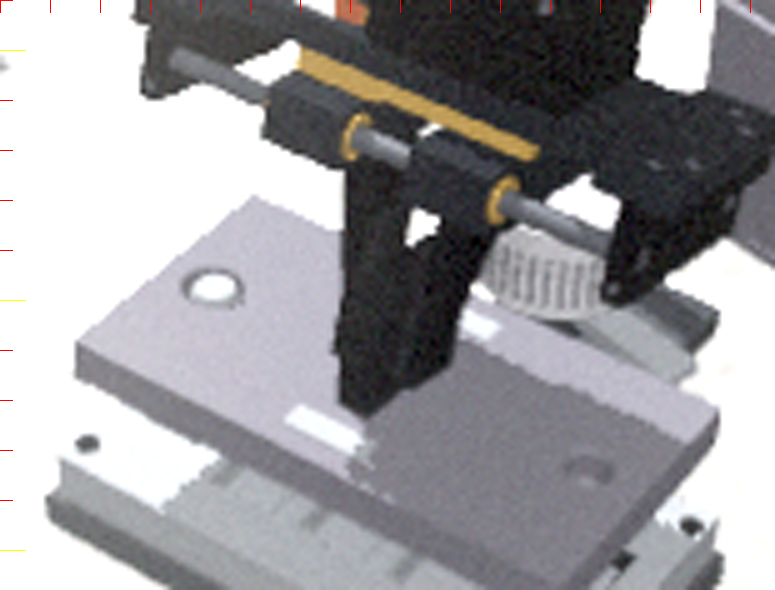

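The thick pin is centred in its hole at (327,298), the thin pin shows in the small hole, and there is no resistance. I'll continue in force-checked steps.

```bash
python3 -m crank '[[[0,0.044,0.195],[0,0,0]],[[0,0.044,0.195],[0,0,0]],[[0,0,0],[0,0,0]]]'; python3 -m crank '[[[0,0.044,0.195],[0,0,0]],[[0,0.044,0.195],[0,0,0]],[[0,0,0],[0,0,0]]]'; python3 -m crank '[[[0,0.044,0.195],[0,0,0]],[[0,0.044,0.195],[0,0,0]],[[0,0,0],[0,0,0]]]'
```

```text
time_s: 15.15
position: [0.4989, -0.2173, 0.0827]
tcp_rot: [[-0.283, 0.935, -0.214], [0.959, 0.276, -0.063], [-0.0, -0.223, -0.975]]
force: [-0.0, 0.8, -4.7]
opening: 0.157
time_s: 15.45
position: [0.4989, -0.2173, 0.0787]
tcp_rot: [[-0.283, 0.935, -0.214], [0.959, 0.276, -0.063], [-0.0, -0.223, -0.975]]
force: [-0.4, 0.7, -4.4]
opening: 0.158
time_s: 15.75
position: [0.4989, -0.2173, 0.0747]
tcp_rot: [[-0.283, 0.935, -0.214], [0.959, 0.276, -0.063], [-0.0, -0.223, -0.975]]
force: [0.3, 0.2, -3.9]
opening: 0.158
```

```bash
python3 -m crank '[[[0,0.044,0.195],[0,0,0]],[[0,0.044,0.195],[0,0,0]],[[0,0,0],[0,0,0]]]'; python3 -m crank '[[[0,0.044,0.195],[0,0,0]],[[0,0.044,0.195],[0,0,0]],[[0,0,0],[0,0,0]]]'; python3 - <<'E'
from plan import *
from rig import read_state,capture
s=read_state(); R=s["tcp_rot"]; print(s["position"]-.019*R[:,2],s["force"],s["moment"])
c=capture("side");np.savez("pics/s9.npz",**c)
c["pixels"]=np.clip((c["pixels"].astype(float)-30)/90,0,1)**.8*255;c["pixels"]=c["pixels"].astype(np.uint8)
crop(c,285,240,155,118,5,"pics/s9z.png")
E
```

```text
time_s: 16.05
position: [0.4989, -0.2173, 0.0707]
tcp_rot: [[-0.283, 0.935, -0.214], [0.959, 0.276, -0.063], [-0.0, -0.223, -0.975]]
force: [0.4, 0.3, -5.5]
opening: 0.159
time_s: 16.35
position: [0.4989, -0.2173, 0.0667]
tcp_rot: [[-0.283, 0.935, -0.213], [0.959, 0.276, -0.063], [-0.0, -0.223, -0.975]]
force: [0.0, -0.3, -5.5]
opening: 0.157
[ 0.503  -0.2161  0.0852] [ 0.0489 -0.282  -5.53  ] [ 0.1896 -0.3359  0.0097]
```

View pics/s9z.png

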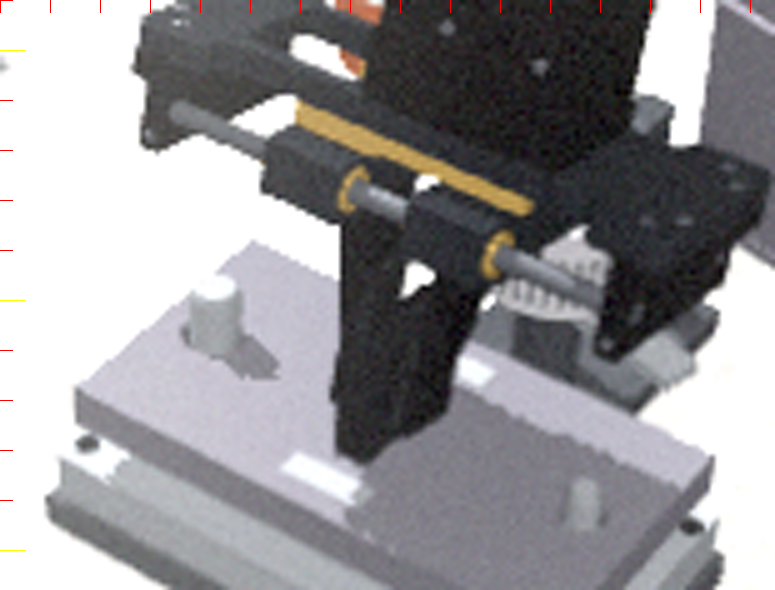

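Both pins are through their holes. About 12 mm remain.

```bash
python3 -m crank '[[[0,0.044,0.195],[0,0,0]],[[0,0.044,0.195],[0,0,0]],[[0,0,0],[0,0,0]]]'; python3 -m crank '[[[0,0.044,0.195],[0,0,0]],[[0,0.022,0.1],[0,0,0]],[[0,0,0],[0,0,0]]]';python3 -m crank '[[[0,0.022,0.1],[0,0,0]],[[0,0,0],[0,0,0]]]'
```

```text
time_s: 16.7
position: [0.4989, -0.2173, 0.0627]
tcp_rot: [[-0.283, 0.935, -0.213], [0.959, 0.276, -0.063], [-0.0, -0.223, -0.975]]
force: [0.5, -0.6, -4.2]
opening: 0.16
time_s: 17.0
position: [0.4989, -0.2174, 0.0598]
tcp_rot: [[-0.283, 0.935, -0.213], [0.959, 0.276, -0.063], [-0.0, -0.223, -0.975]]
force: [0.1, 0.9, -4.7]
opening: 0.162
time_s: 17.2
position: [0.4989, -0.2174, 0.0589]
tcp_rot: [[-0.283, 0.935, -0.213], [0.959, 0.276, -0.063], [-0.0, -0.222, -0.975]]
force: [0.2, 0.6, -4.6]
opening: 0.159
```

```bash
for i in 1; do python3 -m crank '[[[0,0.022,0.1],[0,0,0]],[[0,0,0],[0,0,0]]]'|grep -A3 pos|grep -v rot; done; python3 -m crank '[[[0,0.022,0.1],[0,0,0]],[[0,0,0],[0,0,0]]]'|grep -v rot; python3 -m crank '[[[0,0.011,0.05],[0,0,0]],[[0,0,0],[0,0,0]]]'|grep -v rot;python3 -m crank '[[[0,0.011,0.05],[0,0,0]],[[0,0,0],[0,0,0]]]'|grep -v rot
```

```text
position: [0.4989, -0.2174, 0.0579]
force: [1.4, 0.3, -4.3]
opening: 0.156
time_s: 17.6
position: [0.4989, -0.2174, 0.0568]
force: [0.6, -0.1, -4.5]
opening: 0.16
time_s: 17.8
position: [0.4989, -0.2174, 0.0563]
force: [0.9, 1.3, -4.5]
opening: 0.16
time_s: 18.0
position: [0.4989, -0.2174, 0.0558]
force: [0.3, -0.4, -3.7]
opening: 0.158
```

```bash
python3 -m crank '[[[0,0.011,0.05],[0,0,0]],[[0,0,0],[0,0,0]]]'|grep -v rot; python3 -m crank '[[[0,0.011,0.05],[0,0,0]],[[0,0,0],[0,0,0]]]'|grep -v rot;python3 -m crank '[[[0,0.011,0.05],[0,0,0]],[[0,0,0],[0,0,0]]]'|grep -v rot
```

```text
time_s: 18.2
position: [0.4989, -0.2174, 0.0553]
force: [0.3, 1.4, -3.6]
opening: 0.156
time_s: 18.4
position: [0.4989, -0.2174, 0.0548]
force: [0.4, 0.5, -3.5]
opening: 0.154
time_s: 18.6
position: [0.4989, -0.2174, 0.0543]
force: [0.8, 0.9, -4.1]
opening: 0.157
```

```bash
python3 -m crank '[[[0,0.011,0.05],[0,0,0]],[[0,0,0],[0,0,0]]]'|grep -v rot; python3 -m crank '[[[0,0.011,0.05],[0,0,0]],[[0,0,0],[0,0,0]]]'|grep -v rot
python3 - <<'E'
from plan import *
from rig import read_state,capture
s=read_state(); R=s["tcp_rot"]; print(s["position"]-.019*R[:,2],s["force"],s["moment"])
c=capture("side");np.savez("pics/s10.npz",**c)
c["pixels"]=np.clip((c["pixels"].astype(float)-20)/110,0,1)**.8*255;c["pixels"]=c["pixels"].astype(np.uint8)
crop(c,285,260,155,118,5,"pics/s10z.png")
E
```

```text
time_s: 18.8
position: [0.4989, -0.2174, 0.0539]
force: [-0.6, 0.6, -3.0]
opening: 0.161
time_s: 19.0
position: [0.499, -0.2174, 0.0538]
force: [1.8, 1.1, 0.2]
opening: 0.163
[ 0.5031 -0.2162  0.0723] [1.8243 1.0706 0.195 ] [ 0.4044 -0.2018 -0.0999]
```

View pics/s10z.png

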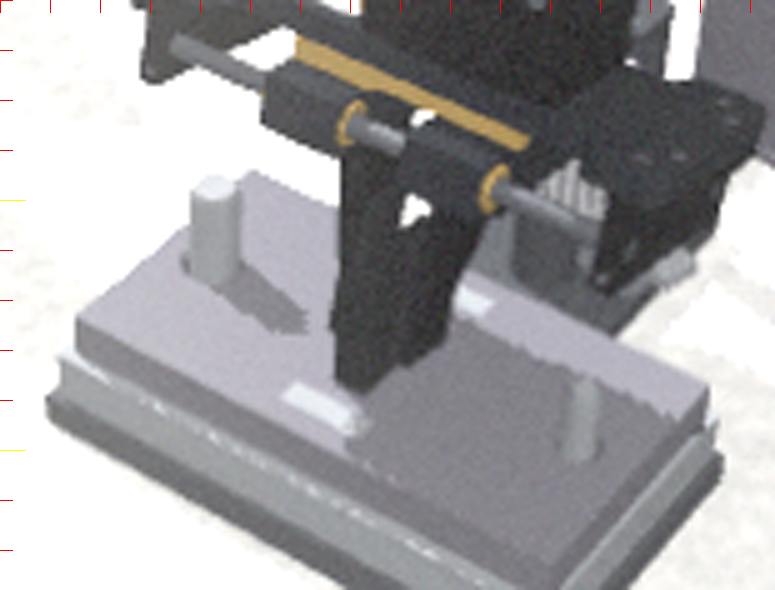

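The plate has touched the mould, since the measured weight has gone and the grip is at 72.3 mm, which means the underside is at 30.3 mm. One more light 0.5 mm, then I'll open slowly.

```bash
python3 -m crank '[[[0,0.011,0.05],[0,0,0]],[[0,0,0],[0,0,0]]]'|grep -v rot;  python3 -m crank '[[[0,0,0],[0,0,0]],[[0,0,0],[0,0,0]],[[0,0,0],[0,0,0]],[[0,0,0],[0,0,0]]]' 0.4|grep -v rot; python3 -m crank '[[[0,0,0],[0,0,0]],[[0,0,0],[0,0,0]],[[0,0,0],[0,0,0]],[[0,0,0],[0,0,0]]]' 0.4|grep -v rot
```

```text
time_s: 19.25
position: [0.499, -0.2174, 0.0537]
force: [0.9, 2.4, 5.3]
opening: 0.158
time_s: 19.65
position: [0.4988, -0.2176, 0.0527]
force: [0.3, -0.9, -0.4]
opening: 0.294
time_s: 20.05
position: [0.4989, -0.2174, 0.0528]
force: [-0.7, 0.0, 0.4]
opening: 0.306
```

```bash
python3 -m crank '[[[0,-0.11,-0.5],[0,0,0]],[[0,-0.22,-0.98],[0,0,0]],[[0,-0.22,-0.98],[0,0,0]],[[0,-0.33,-1.5],[0,0,0]],[[0,-0.44,-2],[0,0,0]],[[0,-0.66,-3],[0,0,0]],[[0,-0.66,-3],[0,0,0]],[[0,-0.66,-3],[0,0,0]],[[0,0,0],[0,0,0]]]'
python3 - <<'E'
from plan import *
from rig import read_state,capture
c=capture("side");np.savez("pics/s11.npz",**c)
c["pixels"]=np.clip((c["pixels"].astype(float)-20)/110,0,1)**.8*255;c["pixels"]=c["pixels"].astype(np.uint8)
crop(c,285,230,155,140,5,"pics/s11z.png")
E
```

```text
time_s: 20.95
position: [0.5026, -0.2185, 0.2114]
tcp_rot: [[-0.283, 0.937, -0.204], [0.959, 0.275, -0.069], [-0.008, -0.215, -0.976]]
force: [0.3, -0.3, 0.5]
opening: 0.297
```

View pics/s11z.png

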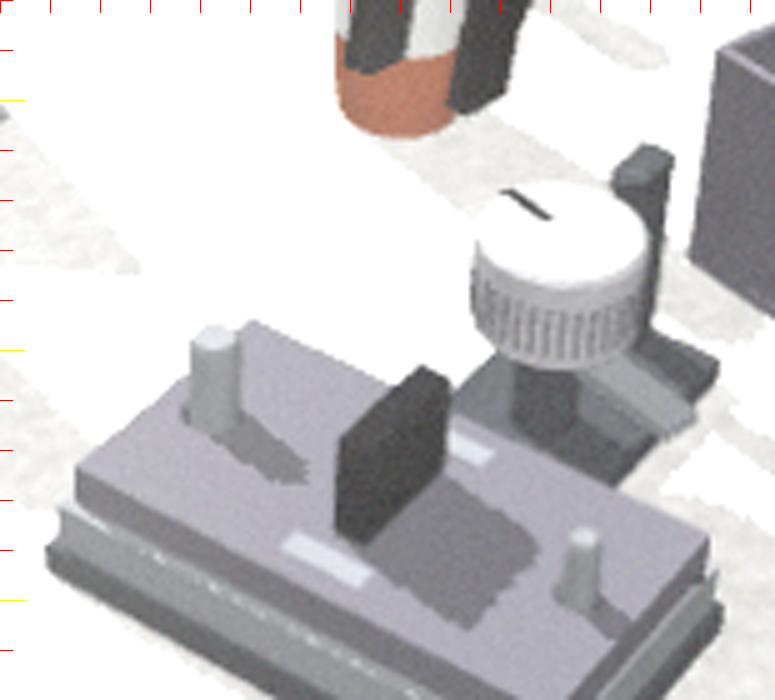

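The plate is down flat, with both pins through and the wheel still unlocked. I'll check the seating numerically and locate the wheel.

```bash
python3 - <<'E'
from plan import *
s=load("pics/s11.npz");t=load("pics/top0.npz")
M=np.array([(251,320),(75,466),(709,540),(75,492)])/5+[284.5,229.5]
L=np.array([(50,92,16),(-50,92,16),(50,-92,16),(-50,92,0)])/1000
X=np.array([.5033,-.215,.03])+(rz(16.15)@L.T).T
print("plate res px",M-proj(s,X))
# wheel: top disc in top cam by mask
g=cv2.cvtColor(t["pixels"],cv2.COLOR_RGB2GRAY); roi=np.zeros_like(g); cv2.circle(roi,(420,223),22,255,-1)
print(g[223,425],g[223,445],g[205,400])
hsv=cv2.cvtColor(t["pixels"],cv2.COLOR_RGB2HSV)
cs=cv2.HoughCircles(cv2.GaussianBlur(g[190:260,385:460],(0,0),1),cv2.HOUGH_GRADIENT,1.5,50,param1=80,param2=15,minRadius=11,maxRadius=18)
print(cs+np.array([385,190,0]) if cs is not None else None)
c1=onz(t,(420.5,222.5),.096); 
c2=onz(s,(285+560/5-.5,230+236/5-.5),.096); print("wheel",c1,c2)
ps=np.array([.5033,-.215]); u=rz(16.15)[:2,:2]
for c in(c1,c2): print("in pin frame mm",u.T@(c[:2]-ps)*1000)
m1=onz(t,(370+146/4-.5,180+172/4-.5),.096);i1=onz(t,(370+191/4-.5,180+172/4-.5),.096); d=m1-i1; print("mark dir",np.degrees(np.arctan2(d[1],d[0])), np.linalg.norm(m1-c1))
m2=onz(s,(285+500/5-.5,230+190/5-.5),.096);i2=onz(s,(285+550/5-.5,230+218/5-.5),.096); d=m2-i2; print("mark dir side",np.degrees(np.arctan2(d[1],d[0])),np.linalg.norm(m2-c2), m2-c2)
E
```

```text
plate res px [[-0.3649  1.1042]
 [ 0.067   0.7017]
 [-0.2756  1.559 ]
 [-0.0427 -1.2909]]
140 81 61
[[[420.25 222.25  13.85]]]
wheel [ 0.6005 -0.1872  0.096 ] [ 0.5973 -0.1892  0.096 ]
in pin frame mm [101.1561  -0.3023]
in pin frame mm [97.5175 -1.3551]
mark dir 90.15359487346045 0.028668309011915416
mark dir side 97.78384105017105 0.031970570042738004 [0.0012 0.0319 0.    ]
```

The plate sits home. The wheel centre is at about (0.600,−0.1875), and the mark is at 90.2° against a pointer direction of 16.15°, so the wheel angle is about 1.29 rad. I'll approach with the jaw line at −37° so a single 74° turn stays clear of the pointer.

```bash
python3 - <<'E'
from plan import *
from rig import read_state
s=read_state(); h=np.radians(-37)
R2=np.c_[[np.cos(h),np.sin(h),0],[np.sin(h),-np.cos(h),0],[0,0,-1]]
delta(s["position"],s["tcp_rot"],[.600,-.1875,.20],R2)
h=np.radians(106.4);Rm=np.c_[[np.cos(h),np.sin(h),0],[np.sin(h),-np.cos(h),0],[0,0,-1]]
delta(s["position"],s["tcp_rot"],[.600,-.1875,.20],Rm)
E
```

```text
turn [-0.0842  0.2768  2.4902] n 18 per [-0.0047  0.0154  0.1383] | then shift(cm, in final axes) [ 6.0511 -8.3537  0.9126] 10.35529749978536
turn [-0.2197  0.0053  0.0001] n 2 per [-0.1099  0.0027  0.0001] | then shift(cm, in final axes) [ 0.1227 10.3143  0.9126] 10.35529749978536
```

```bash
python3 -m crank '[[[0,0,0],[-0.11,0.0027,0]],[[0,0,0],[-0.11,0.0027,0]],[[0,0,0],[0,0,0.13]],[[0,0,0],[0,0,0.13]],[[0,0,0],[0,0,0.13]],[[0,0,0],[0,0,0.13]],[[0,0,0],[0,0,0.13]],[[0,0,0],[0,0,0.13]],[[0,0,0],[0,0,0.13]],[[0,0,0],[0,0,0.13]],[[0,0,0],[0,0,0.13]],[[0,0,0],[0,0,0.13]]]' -1; python3 -m crank '[[[0,0,0],[0,0,0.13]],[[0,0,0],[0,0,0.13]],[[0,0,0],[0,0,0.13]],[[0,0,0],[0,0,0.13]],[[0,0,0],[0,0,0.13]],[[0,0,0],[0,0,0.13]],[[0,0,0],[0,0,0.13]],[[0,0,0],[0,0,0.13]],[[0,0,0],[0,0,0.13]],[[0,0,0],[0,0,0]],[[0,0,0],[0,0,0]]]'
python3 - <<'E'
from plan import *
from rig import read_state
s=read_state(); h=np.radians(-37)
R2=np.c_[[np.cos(h),np.sin(h),0],[np.sin(h),-np.cos(h),0],[0,0,-1]]
delta(s["position"],s["tcp_rot"],[.600,-.1875,.20],R2);print(s["joint_positions"])
E
```

```text
time_s: 22.2
position: [0.499, -0.2164, 0.205]
tcp_rot: [[0.852, 0.524, -0.008], [0.524, -0.852, 0.005], [-0.004, -0.008, -1.0]]
force: [-0.7, 0.1, 0.3]
opening: 0.995
time_s: 23.3
position: [0.4994, -0.2167, 0.2053]
tcp_rot: [[0.819, -0.573, -0.007], [-0.573, -0.819, 0.005], [-0.008, 0.0, -1.0]]
force: [0.1, -0.0, 0.5]
opening: 0.997
turn [0.0005 0.0083 0.0355] n 1 per [0.0005 0.0083 0.0355] | then shift(cm, in final axes) [ 6.2802 -8.3875  0.5338] 10.491722651839764
[-35.211   25.473   94.4433  -0.0245  60.5623  -0.2305]
```

```bash
python3 -m crank '[[[0,0,0],[0,0.0083,0.0355]],[[1.57,-2.1,0],[0,0,0]],[[1.57,-2.1,0],[0,0,0]],[[1.57,-2.1,0],[0,0,0]],[[1.57,-2.1,0],[0,0,0]],[[0,0,2],[0,0,0]],[[0,0,2],[0,0,0]],[[0,0,2],[0,0,0]],[[0,0,1.5],[0,0,0]],[[0,0,0],[0,0,0]],[[0,0,0],[0,0,0]]]'
python3 - <<'E'
from plan import *
from rig import read_state,capture
s=read_state(); h=np.radians(-37)
R2=np.c_[[np.cos(h),np.sin(h),0],[np.sin(h),-np.cos(h),0],[0,0,-1]]
delta(s["position"],s["tcp_rot"],[.600,-.1875,.065],R2);print(s["position"],s["joint_positions"],s["force"])
c=capture("side");crop(c,285,150,200,150,4,"pics/s12.png")
c=capture("top");crop(c,340,150,180,150,4,"pics/t12.png")
E
```

```text
time_s: 24.4
position: [0.6007, -0.1881, 0.1308]
tcp_rot: [[0.798, -0.603, 0.0], [-0.603, -0.798, -0.001], [0.001, 0.001, -1.0]]
force: [-0.1, -0.4, 1.1]
opening: 1.002
turn [ 0.0006 -0.0009 -0.0016] n 1 per [ 0.0006 -0.0009 -0.0016] | then shift(cm, in final axes) [-0.0887 -0.0061  6.5849] 6.585476339376859
[ 0.6007 -0.1881  0.1308] [-27.5236  36.8279  86.0692  -0.0484  57.06     9.5922] [-0.1356 -0.3859  1.0905]
```

View pics/s12.png

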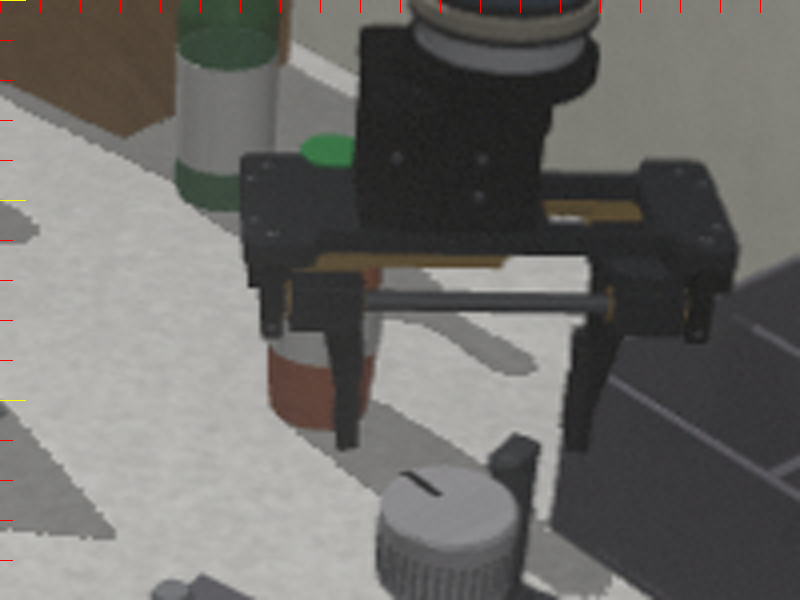

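View pics/t12.png

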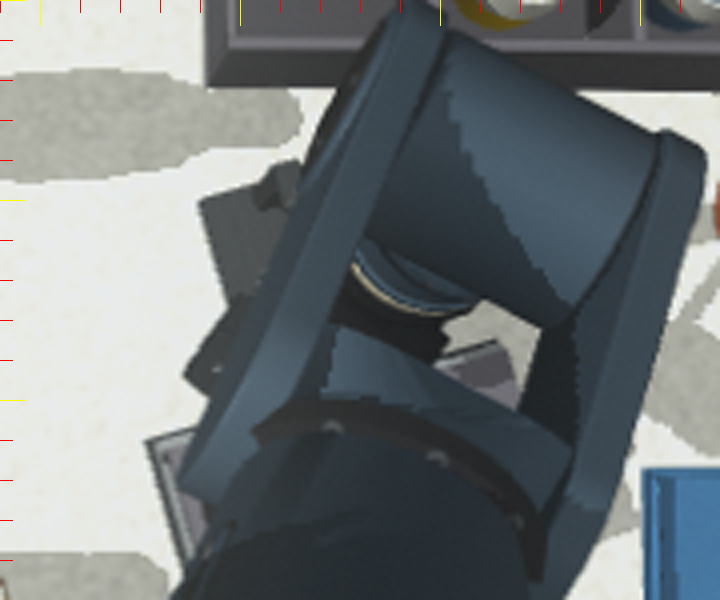

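The open fingers straddle the wheel axis, at side-view pixels (371,260) and (429,260), with the pointer clear between them. Before going down I'll check clearance to the dark caddy.

```bash
python3 - <<'E'
from plan import *
t=load("pics/top0.npz");s=load("pics/side0.npz")
X,e=tri((t,(391,171)),(s,(427,238)));print("caddy corner rim?",X,e)
for z in(0,.05,.08):print(z,onz(t,(391,171),z),onz(t,(550,171),z),onz(s,(427,238),z))
E
```

```text
caddy corner rim? [ 0.7096 -0.1359  0.1023] [np.float64(0.01012133878885177), np.float64(0.01012133878885182)]
0 [ 0.7227 -0.1412  0.    ] [ 0.7262 -0.4941  0.    ] [ 0.8431 -0.0348  0.    ]
0.05 [ 0.7125 -0.1353  0.05  ] [ 0.7158 -0.4729  0.05  ] [ 0.7828 -0.0862  0.05  ]
0.08 [ 0.7063 -0.1318  0.08  ] [ 0.7095 -0.4602  0.08  ] [ 0.7467 -0.1171  0.08  ]
```

It is clear: the caddy front is at x≈0.71 or more with a rim at about 0.1 m, while the gripper body stays at x≤0.70 and above 0.13 m. Going down over the wheel.

```bash
python3 -m crank '[[[-0.09,0,1],[0,0,0]],[[0,0,1.2],[0,0,0]],[[0,0,1.2],[0,0,0]],[[0,0,1],[0,0,0]],[[0,0,0],[0,0,0]]]'|grep -v rot; python3 -m crank '[[[0,0,1.0],[0,0,0]],[[0,0,0.8],[0,0,0]],[[0,0,0.35],[0,0,0]],[[0,0,0],[0,0,0]],[[0,0,0],[0,0,0]]]'|grep -v rot
python3 - <<'E'
from plan import *
from rig import read_state,capture
s=read_state();print(s["force"],s["moment"])
c=capture("side");crop(c,285,190,200,150,4,"pics/s13.png")
E
```

```text
time_s: 25.0
position: [0.5986, -0.1869, 0.0847]
force: [-0.5, 1.0, 0.2]
opening: 1.003
time_s: 25.5
position: [0.6003, -0.1878, 0.0656]
force: [-0.4, -0.1, 0.9]
opening: 1.0
[-0.4239 -0.1365  0.9324] [-0.1493  0.1023  0.0014]
```

View pics/s13.png

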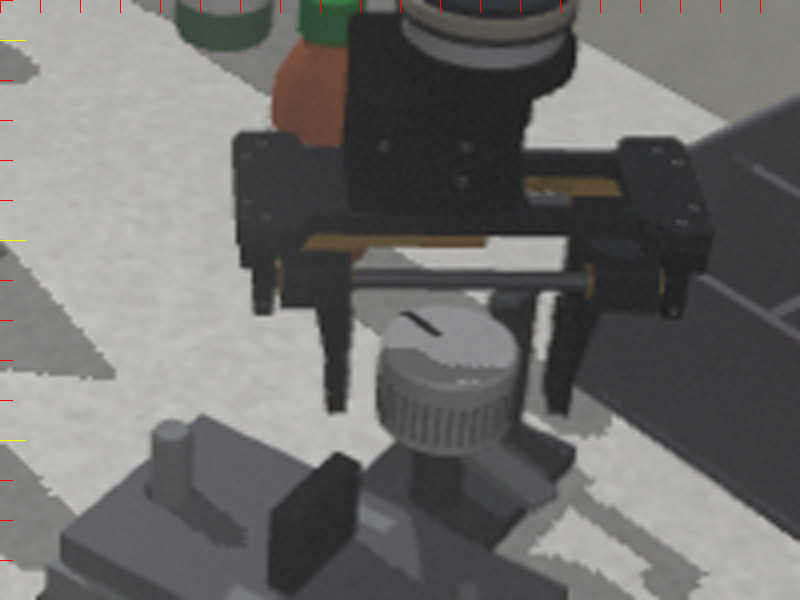

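The fingers are at both sides of the drum, at about (369,288) and (425,290), with the drum centred at (397,277). Closing.

```bash
python3 -m crank '[[[0,0,0],[0,0,0]],[[0,0,0],[0,0,0]],[[0,0,0],[0,0,0]],[[0,0,0],[0,0,0]],[[0,0,0],[0,0,0]],[[0,0,0],[0,0,0]]]' 1|grep -v rot; python3 -m crank '[[[0,0,0],[0,0,0]],[[0,0,0],[0,0,0]],[[0,0,0],[0,0,0]]]'
```

```text
time_s: 26.15
position: [0.5999, -0.1875, 0.0657]
force: [-0.2, 0.9, 1.0]
opening: 0.679
time_s: 26.45
position: [0.5999, -0.1875, 0.0656]
tcp_rot: [[0.797, -0.604, 0.001], [-0.604, -0.797, -0.001], [0.001, 0.0, -1.0]]
force: [-1.8, 1.0, 2.8]
opening: 0.681
```

It is gripped (opening 59 mm, matching the 60 mm drum). Now turning clockwise.

```bash
python3 -m crank '[[[0,0,0],[0,0,0.05]],[[0,0,0],[0,0,0.1]],[[0,0,0],[0,0,0.1]],[[0,0,0],[0,0,0.1]],[[0,0,0],[0,0,0.1]],[[0,0,0],[0,0,0.05]],[[0,0,0],[0,0,0]]]'; python3 -m crank '[[[0,0,0],[0,0,0.05]],[[0,0,0],[0,0,0.1]],[[0,0,0],[0,0,0.1]],[[0,0,0],[0,0,0.1]],[[0,0,0],[0,0,0.1]],[[0,0,0],[0,0,0.1]],[[0,0,0],[0,0,0.1]],[[0,0,0],[0,0,0.05]],[[0,0,0],[0,0,0]],[[0,0,0],[0,0,0]]]'
python3 - <<'E'
from plan import *
from rig import read_state,capture
s=read_state();R=s["tcp_rot"];print(np.degrees(np.arctan2(R[1,0],R[0,0])),s["force"],s["moment"],s["joint_positions"])
c=capture("side");np.savez("pics/s14.npz",**c);crop(c,345,220,100,100,6,"pics/s14.png")
E
```

```text
time_s: 27.15
position: [0.6001, -0.1878, 0.0657]
tcp_rot: [[0.409, -0.912, 0.001], [-0.912, -0.409, -0.001], [0.002, -0.0, -1.0]]
force: [-0.5, 0.0, 2.6]
opening: 0.678
time_s: 28.15
position: [0.6001, -0.1882, 0.0657]
tcp_rot: [[-0.273, -0.962, 0.001], [-0.962, 0.273, -0.002], [0.002, -0.002, -1.0]]
force: [-1.2, -1.0, 2.4]
opening: 0.679
-105.84184822968997 [-1.1536 -0.9739  2.3614] [-0.2171  0.5312 -0.0889] [-27.5405  41.982   88.2669  -0.089   49.6396  78.3588]
```

View pics/s14.png

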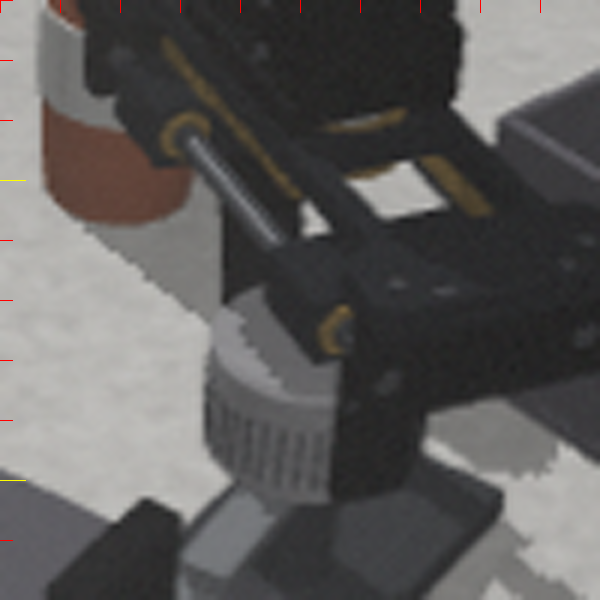

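The tool has turned 68.7°, and the tongue has swung towards the plate. About 5.3° remain.

```bash
python3 -m crank '[[[0,0,0],[0,0,0.05]],[[0,0,0],[0,0,0.043]],[[0,0,0],[0,0,0]],[[0,0,0],[0,0,0]]]'; python3 -m crank '[[[0,0,0],[0,0,0]],[[0,0,0],[0,0,0]],[[0,0,0],[0,0,0]],[[0,0,0],[0,0,0]],[[0,0,0],[0,0,0]],[[0,0,0],[0,0,0]]]' -1|grep -v rot; python3 -m crank '[[[0,0,-1],[0,0,0]],[[0,0,-1.5],[0,0,0]],[[0,0,-2],[0,0,0]],[[0,0,-2.5],[0,0,0]],[[0,0,-2.5],[0,0,0]],[[0,0,-2],[0,0,0]],[[0,0,0],[0,0,0]]]'
python3 - <<'E'
from plan import *
from rig import read_state,capture
c=capture("side");np.savez("pics/s15.npz",**c);crop(c,345,220,100,100,6,"pics/s15.png")
E
```

```text
time_s: 28.6
position: [0.6001, -0.1882, 0.0657]
tcp_rot: [[-0.361, -0.932, 0.001], [-0.932, 0.361, -0.002], [0.002, -0.002, -1.0]]
force: [-1.8, -3.5, 2.3]
opening: 0.682
time_s: 29.2
position: [0.6002, -0.1875, 0.0655]
force: [-0.4, -0.4, -0.1]
opening: 0.992
time_s: 29.9
position: [0.6025, -0.1887, 0.1855]
tcp_rot: [[-0.362, -0.932, 0.009], [-0.932, 0.362, -0.006], [0.002, -0.011, -1.0]]
force: [0.4, 0.3, 0.4]
opening: 1.001
```

View pics/s15.png

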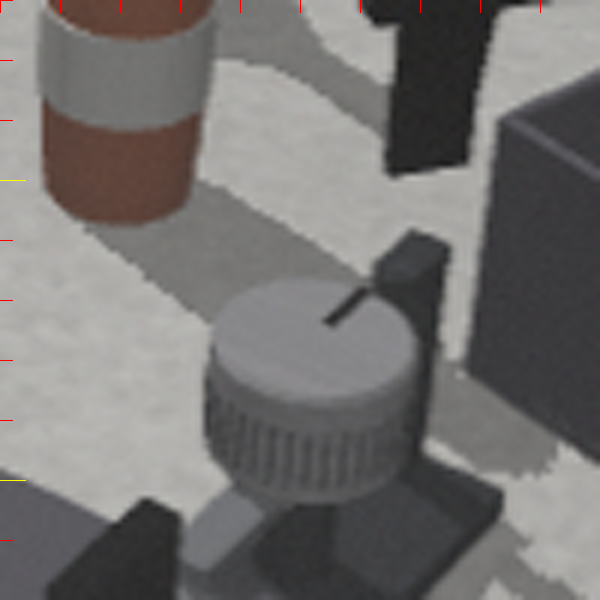

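The mark now points at the pointer. I'll pull the arm back so the top camera can confirm.

```bash
python3 -m crank '[[[0,0,-2.5],[0,0,0]],[[0,0,-2.5],[0,0,0]],[[0,2,0],[0,0,0]],[[0,3.5,0],[0,0,0]],[[0,3.5,0],[0,0,0]],[[0,3.5,0],[0,0,0]],[[0,3.5,0],[0,0,0]],[[0,2,0],[0,0,0]],[[0,0,0],[0,0,0]],[[0,0,0],[0,0,0]]]'
python3 - <<'E'
from plan import *
from rig import read_state,capture
t=capture("top");np.savez("pics/t16.npz",**t);crop(t,370,170,130,140,5 if 0 else 4,"pics/t16.png");crop(t,395,180,50,65,9,"pics/t16w.png")
s=load("pics/s15.npz")
f=lambda x,y:(345+x/6-.5,220+y/6-.5)
o=onz(s,f(365,291),.096);i=onz(s,f(328,322),.096);d=o-i;print("side mark dir",np.degrees(np.arctan2(d[1],d[0])),"len",np.linalg.norm(d),o)
E
```

```text
time_s: 30.95
position: [0.4327, -0.1225, 0.2302]
tcp_rot: [[-0.362, -0.932, 0.002], [-0.932, 0.362, -0.002], [0.001, -0.002, -1.0]]
force: [0.2, -0.4, 0.6]
opening: 1.0
side mark dir 14.014389990974916 len 0.01971289818054157 [ 0.6271 -0.1797  0.096 ]
```

View pics/t16.png

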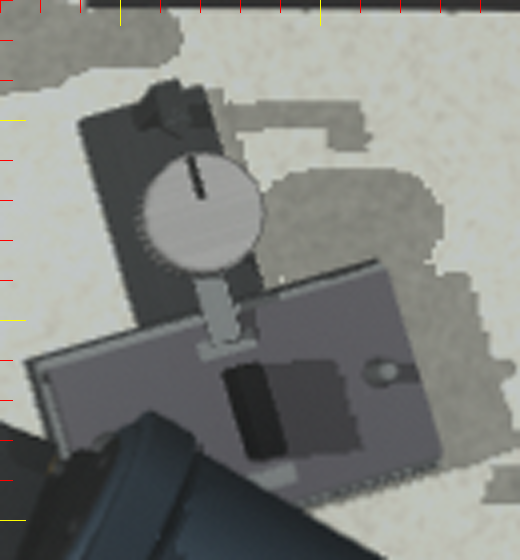

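View pics/t16w.png

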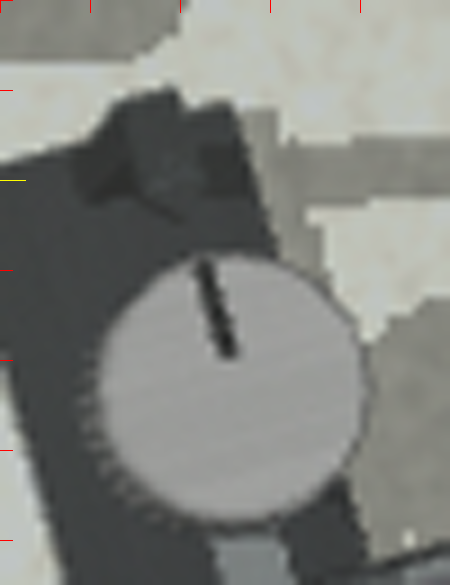

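```bash
python3 - <<'E'
from plan import *
t=load("pics/t16.npz");g=cv2.cvtColor(t["pixels"],cv2.COLOR_RGB2GRAY).astype(float)
ys,xs=np.mgrid[0:480,0:640]; m=((xs-420.3)**2+(ys-222.2)**2<12.5**2)
w=np.clip(115-g,0,None)*m; pts=np.array([onz(t,(x,y),.096)[:2] for y,x in zip(*np.nonzero(w))]);ww=w[w>0]
mu=(pts*ww[:,None]).sum(0)/ww.sum();q=(pts-mu); C=(q*ww[:,None]).T@q
v=np.linalg.eigh(C)[1][:,1];v*=np.sign(v[0]);a=np.degrees(np.arctan2(v[1],v[0]));print("mark axis",a,"rel pointer",a-16.15,"via centre",np.degrees(np.arctan2(mu[1]+.1873,mu[0]-.6005))-16.15)
c=onz(t,(420.3,222.2),.096);print(c)
E
```

```text
mark axis 14.739268731454217 rel pointer -1.4107312685457813 via centre -3.6685768153749194
[ 0.6011 -0.1868  0.096 ]
```

```bash
python3 - <<'E'
from plan import *
from rig import capture,read_state
c=capture("side");cv2.imwrite("pics/s17.png",c["pixels"][:,:,::-1]);print(read_state()["force"])
E
```

```text
[ 0.9385 -0.1636  0.1623]
```

View pics/s17.png

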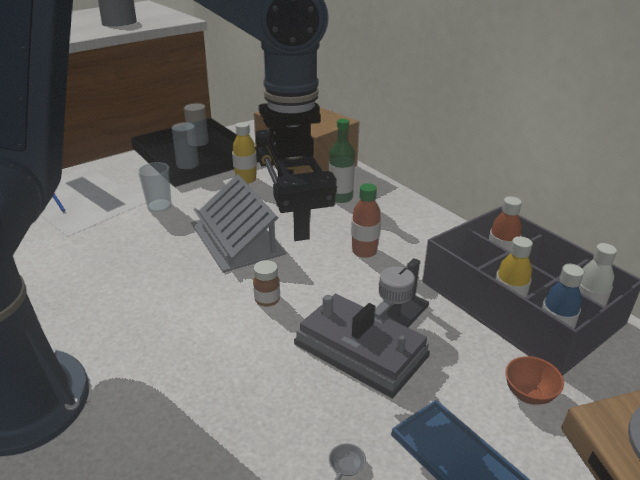

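The bottle (366,222) and jar (266,283) have not moved, the plate is closed, the tongue lies over the plate's edge and the gripper touches nothing. The mark is 0–2° from the pointer. The "via centre" −3.7° comes from a centre biased by the drum's visible side wall. Intersecting the two mark lines puts the axis at (0.6003,−0.188), which matches where the gripper centred. Handing in.

```bash
python3 -c "
from rig import bot
print(bot.hand_in())"
```

```text
the job is handed in; nothing more can be done
None
```

The mould is closed and locked, and I handed the job in at about 31 s; the hand-in gives no verdict.

**What I did:**
- **Plate:** I took it off the rack by its blade. Joint 4 hit its limit at the planned 35° tilt, so I gripped at 22°. I levelled the plate, lined it up on the pins by camera and lowered it by feel.
- **Seating:** It touched down at about 5 N and settled when I let go. The grip height puts the underside at about 30.3 mm (target 30 mm), and both pins stand through their holes.
- **Wheel:** I turned it 74° clockwise by the rim, let go and pulled the arm clear.

**Last checks:**
- **Plate position:** It lies flat in both views, within about 1.5 px of its expected place.
- **Lock:** The tongue lies over the plate's edge.
- **Bystanders:** The bottle and jar have not moved, and the gripper touches nothing.
- **Mark, with some disagreement:** The turn angle put it 0° from the pointer, the line of the mark in the top view −1.4°, and the side view about −2°. A reading through the fitted wheel centre gave −3.7°. I distrust that one, because the visible side wall shifts that centre by about 1 mm. All four are within the 5° limit.

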